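Drift a cover plate into line and fit its bolt

TASK

The cover plate is held by one loosely fitted bolt and has swung some millimetres out of line with the holes of the block below. Work the tapered drift pin down through either open hole of the cover, feel for the block's hole, and let the taper draw the holes into line; press it home until its collar sits flat on the cover, with a firm push of about 15 N held for half a second and never over 25 N, and leave it in. Then fit the bolt fully home in the other open hole, again never pushing or prying over 25 N, let go, and leave the oil can, nut and punch alone.

Things in the scene. Friction and masses are not known exactly. Their poses are not given: they have to be found in the camera images.
- foot_plate: fixed dark steel foot plate 176 x 150 x 4 mm on the bench; origin at the centre of its underside. On it a dark steel block 156 x 134 x 36 mm (top 40 mm above the bench) is clamped immovably, turned by an unknown angle up to 0.06 rad about the fitted bolt. The block has two vertical 17 mm through holes, 36 mm deep, roughly under the cover's open holes and seen only through them
- cover: light steel plate 150 x 128 x 10 mm on the block; origin on the fitted bolt at the underside, x away from the open holes (at local x = -105, y = +45 and -45 mm). Bolt head 25 mm wide, 64 mm above the bench; boss 46 mm wide, 8 mm high at x = -46 mm. It can only swing flat about the fitted bolt (0.08 rad either way) and stays put; a side force of about 5 N at a hole moves it
- cover_hole_a (a point): centre of the cover's hole a (local y = +45 mm; 17 mm wide, through) at the cover's top face, 50 mm above the bench. At the start the block's hole below is 4 to 7.5 mm out of line with it, to the side to which the cover can swing; which way is not given
- cover_hole_b (a point): centre of the cover's hole b (local y = -45 mm) at the cover's top face, likewise
- drift_pin: tapered steel drift pin, 92 mm long, standing tip down in the rack; origin at the centre of its tip, z up. Tip 8 mm wide, taper widening to 16 mm at 28 mm, straight 16 mm up to 44 mm, collar 26 mm wide from 44 to 50 mm, grip 18 x 18 mm square from 50 to 92 mm, its faces along its x and y axes. About 0.16 kg. Home, its collar rests on the cover and its tip is 6 mm above the bench
- bolt: dark steel bolt with a tall round head, a plain push fit (no turning), 66 mm long, standing tip down in the other hole of the rack; origin at the centre of its tip, z up. Shank 14.5 mm wide, 40 mm long, its lowest 4 mm chamfered down to 10 mm; head 22 mm wide from 40 to 66 mm. 0.12 kg. Home, the head rests on the cover and the tip is 10 mm above the bench
- pin_rack: fixed wooden rack block 130 x 56 x 55 mm; origin at the centre of its underside; two 19 mm through holes at local x = -34 and +34 mm, y = 0. Drift pin and bolt stand in them, either way round, collar or head resting on its top 55 mm above the bench
- oil_can: green oil can, 68 x 85 x 176 mm, bystander; origin at the centre of its underside
- nut: hexagon nut 24 x 27 x 19 mm, bystander; origin at the centre of its underside
- punch: short steel punch lying flat, 112 mm long, 13 mm thick, bystander; origin at the centre of its underside

How it is judged:
By the outcome, as a careful person would: the job done as asked, in the order asked, and still so for the second after the job is handed in, with the robot touching nothing.
It also fails if it takes over 72 s, if anything falls off the work surface, if the arm or the gripper's body presses on something with over 40 N, if the wrist force passes 120 N, or if a joint passes its speed limit or range.

ROBOT

A 6-joint arm with a two-finger parallel gripper is mounted at the origin on a cart in front of the work surface, level with it; the furniture and walls round the work are solid. World frame = base frame: x ahead of the robot, y to its left, z up, the work surface at z = 0. Lengths are in m, angles in rad, forces in N, time in s.
With the tool pointing down it reaches from about 0.25 to 0.775 m from the base axis. Payload 4 kg.
Tool frame: the origin (TCP) lies at the very end of the fingers, on their centre line; the grasp point (between the pads) lies 19 mm behind it; z points along the fingers, x is the direction in which the jaws open and shut, and the axes are right-handed (so a half turn about z gives the same grasp; the last joint's range is limited). The gripper opens to 94 mm and grips with 3 to 60 N. Pads are 16 mm wide; open, the fingers measure 119 mm over their backs; the gripper's body (75 mm by 177 mm) begins 78 mm behind the grasp point.
Start: joints at [-1.358, 0.087, 1.371, -0, 1.684, -0.103], TCP at [0.171, -0.523, 0.206] pointing down, gripper open.
Joint ranges: [-3.1, 3.1], [-0.76, 2.03], [0.27, 2.55], [-1.08, 4.22], [0.17, 2.65], [-2.57, 2.57]. Speed limits (rad/s): [2.79, 2.79, 3.14, 3.14, 3.14, 3.14].

INTERFACE

Orientations are given as [roll, pitch, yaw] about the fixed x, y, z axes, in that order (R = Rz(yaw) Ry(pitch) Rx(roll)).
In Python, from bench import robot, cams, ticket gives the robot as it stands.
- The arm moves only by the tool jog_arm, never from a script. Its argument "series" is a list of rows, each an object of numbers: "x", "y", "z": the shift along the tool's x, y, z in m; "rx", "ry", "rz": the turn, a rotation vector about the tool's x, y, z in degrees. A call has 1 to 12 rows; each row shifts and turns the pose as measured when the row begins, along the tool's axes as they then stand; what a row does not reach is not made up. A row lasts 1/12 s, in which the tool goes at most 41.7 mm and 7.16 degrees, less where a joint would pass 70% of its speed; a pose out of reach is approached as far as the arm can. A call with a gripper value outside its range is refused whole. "claw" is the opening, from 0 (shut) to 1 (fully open), set as the call begins (left out, the last holds). The fingers move at their own pace and stop on an object; the grip force is fixed at half the most. Time passes only in rows, so rows that do not move let the fingers close. It gives the time, the measured TCP pose, the force and the opening at its end, in the units of the state.
- robot.get_obs(): the state, without advancing time (a new reading comes with each control period).
- cams.snapshot(name): name is "scene" or "top" or "wrist"; returns a dict with "img" (384x512x3 uint8, red, green, blue), "mtx" (3x3 intrinsics, pixels), "origin" and "attitude" of the camera in the world. Camera axes: x right, y down, z forward; pixel columns grow to the right and rows downward; lengths in m; the calibration is good to about 2 mm. A picture is of the moment at which its call begins. There is no depth.
- ticket.close_job(): hands the job in, once; it reports no verdict.
Trained networks look in a picture, given as the dict that the camera call returned (one of the last four; its "shot" number tells which), for a name from the list of things; names that differ only in an ending like _2 or _b are one class to them, and where a whole thing is asked for, a point or a joint stands for the part that bears it (a point fixed in the world has none). Each returns a list of dicts, best first, with "p" (0 to 1); they miss things now and then, are a little off and sometimes report something else, mostly with a low value. They report only what shows in the picture. A call takes as long as a camera call.
- cams.look_for(thing, picture): "bbox" ([left, top, width, height] in pixels, round what is visible of it).
The state is a dict: "time": time; "joint_positions": joint angles; "qvel": joint speeds; "joint_torque": joint torques, N m; "tool_pos": TCP position; "ee_rot": TCP orientation; "wrist_force": force on the tool from outside, world axes, zero at the start; "wrist_torque": the same for the moment, N m; "width": finger opening in m.
Only numpy, scipy, OpenCV 4.12 (cv2) and the standard library are available. Lean on these libraries where they do the work, as an engineer would, in place of code of your own. Each camera call takes 0.05 s, during which the arm holds its last target.

## Working session

There is one attempt and no reset: what is moved stays moved. The work goes in short steps, Python scripts to look and compute and a tool call to move; the robot and the scene stay as the last step left them, time stands still between calls to the robot, and variables do not carry over. Pictures are saved under pics/ and viewed, and the job is handed in when it is done.

Besides the shell and the picture viewer there is one more tool, called after ">>>" by a JSON object that holds its "method" and its "body", one argument or row to a line. jog_arm: Moves the arm, as the interface text tells. Its arguments: {"type":"object","properties":{"series":{"type":"array","items":{"type":"object","properties":{"x":{"type":"number"},"y":{"type":"number"},"z":{"type":"number"},"rx":{"type":"number"},"ry":{"type":"number"},"rz":{"type":"number"}}}},"claw":{"type":"number"}},"required":["series"]}

```bash
ls; mkdir -p pics
cat > h.py <<'E'
import numpy as np, cv2
from bench import robot, cams, ticket
from scipy.spatial.transform import Rotation as R
def save(p,name): cv2.imwrite('pics/'+name,p['img'][:,:,::-1])
def att(p):
    a=np.array(p['attitude']); 
    return a if a.shape==(3,3) else R.from_euler('xyz',a).as_matrix()
def ray(p,u,v,z):
    K=np.array(p['mtx']);d=att(p)@np.linalg.inv(K)@np.array([u,v,1.]);o=np.array(p['origin'])
    return o+d*(z-o[2])/d[2]
def proj(p,X):
    q=att(p).T@(np.array(X)-np.array(p['origin']));q=np.array(p['mtx'])@q;return q[:2]/q[2]
E
python3 - <<'E'
from h import *
print(robot.get_obs())
for n in ['scene','top','wrist']:
    p=cams.snapshot(n);save(p,n+'0.png');print(n,p['mtx'],p['origin'],p['attitude'])
    for t in ['cover','cover_hole_a','drift_pin','bolt','pin_rack','oil_can','nut','punch','foot_plate']:
        print(t,[(np.round(d['bbox']),round(d['p'],2)) for d in cams.look_for(t,p)[:3]])
E
```

```text
pics
{'time': 0.0, 'joint_positions': array([-1.35813623e+00,  8.78876706e-02,  1.37225024e+00, -2.79233837e-06,
        1.68358635e+00, -1.03112385e-01]), 'qvel': array([ 0.00090168,  0.00047487, -0.00148112, -0.00104648,  0.00078599,
        0.00033575]), 'joint_torque': array([-3.69357431e-04, -3.40181172e+01, -3.02425718e+01,  7.16905436e-02,
        3.29801522e-02, -1.62937281e-04]), 'tool_pos': array([ 0.17067445, -0.52226948,  0.20434301]), 'ee_rot': array([-3.14137601e+00,  2.12056923e-03, -1.25502392e+00]), 'wrist_force': array([ 0.63947299,  0.39275564, -0.528621  ]), 'wrist_torque': array([-0.00773809,  0.04030894, -0.03508355]), 'width': 0.09404151111811222}
scene [[453.02384914   0.         257.45073082]
 [  0.         453.02384914 196.17062759]
 [  0.           0.           1.        ]] [0.16144783 0.56184271 0.62356084] [-2.22522066 -0.01334941 -2.57406132]
cover [(array([210., 201.,  99.,  80.]), 0.58)]
cover_hole_a [(array([214., 208.,  95.,  70.]), 0.56)]
drift_pin [(array([338., 166.,  13.,  27.]), 0.8)]
bolt [(array([311., 171.,   6.,  14.]), 0.65)]
pin_rack [(arr
[... 563 characters left out ...]
in [(array([336., 248.,  12.,  13.]), 0.54)]
bolt [(array([166.,  99.,  35.,  53.]), 0.33)]
pin_rack [(array([311., 209.,  42.,  64.]), 0.97)]
oil_can [(array([166.,  99.,  33.,  52.]), 0.86)]
nut [(array([273., 133.,  14.,  14.]), 0.54)]
punch [(array([236., 112.,   8.,  43.]), 0.82), (array([198., 176.,  78.,  87.]), 0.17)]
foot_plate [(array([193., 177.,  87.,  93.]), 0.72)]
wrist [[339.95611502   0.         258.49339634]
 [  0.         339.95611502 186.88433039]
 [  0.           0.           1.        ]] [ 0.24592602 -0.49896615  0.38548701] [ 2.86768325e+00  1.58799032e-03 -1.25528792e+00]
cover []
cover_hole_a []
drift_pin []
bolt []
pin_rack []
oil_can []
nut []
punch []
foot_plate []
```

Run:
```python
import cv2
for n,(x,y,w,h) in {'scene':(150,130,240,180),'top':(150,80,220,200)}.items():
    i=cv2.imread(f'pics/{n}0.png')[y:y+h,x:x+w]; cv2.imwrite(f'pics/{n}0c.png',cv2.resize(i,None,fx=3,fy=3,interpolation=cv2.INTER_CUBIC))
```

```text
(no output)
```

View pics/top0c.png

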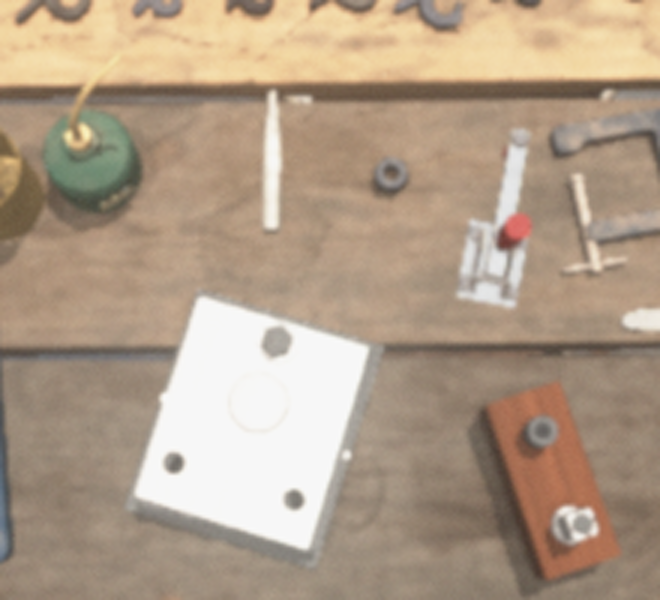

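View pics/scene0c.png

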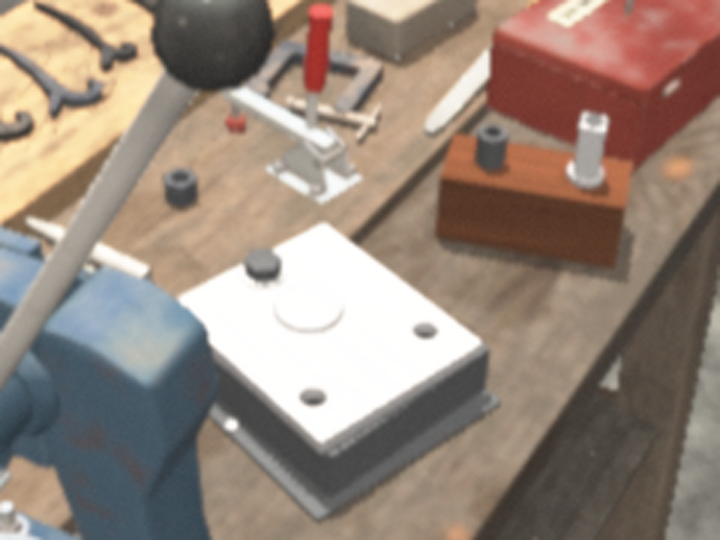

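```bash
ls pics
```

```text
scene0.png
scene0c.png
top0.png
top0c.png
wrist0.png
```

Run:
```python
from h import *
p=cams.snapshot('top')
g=lambda x,y,z:ray(p,150+(x+.5)/3-.5,80+(y+.5)/3-.5,z).round(4)
print('holes',g(174,462,.05),g(294,499,.05),'boltH',g(277,341,.064))
print('pin top guess',g(580,524,.097),'collar',g(572,527,.061),'bolt head',g(541,431,.081))
for c in [(487,406),(560,382),(619,550),(547,580)]: print('rack',g(*c,.055))
for c in [(203,293),(371,346),(308,551),(133,498)]: print('cover',g(*c,.05))
a=g(174,462,.05);b=g(294,499,.05);B=g(277,341,.064)
print(np.linalg.norm(a-b), np.linalg.norm((a+b)[:2]/2-B[:2]))
d=(a-b);print('cover yaw',np.arctan2(-d[0],d[1]), B[:2]-(a+b)[:2]/2)
```

```text
holes [0.462  0.0868 0.05  ] [0.4349 0.0011 0.05  ] boltH [0.5468 0.0123 0.064 ]
pin top guess [ 0.4146 -0.1931  0.097 ] collar [ 0.4131 -0.1943  0.061 ] bolt head [ 0.4791 -0.1717  0.081 ]
rack [ 0.4995 -0.1378  0.055 ]
rack [ 0.5163 -0.1909  0.055 ]
rack [ 0.3968 -0.2279  0.055 ]
rack [ 0.3765 -0.1764  0.055 ]
cover [0.5849 0.0667 0.05  ]
cover [ 0.5446 -0.0555  0.05  ]
cover [ 0.3983 -0.0086  0.05  ]
cover [0.4368 0.1158 0.05  ]
0.08988270133902296 0.10331720573070095
cover yaw -0.3062697363131958 [ 0.09835 -0.03165]
```

View pics/top0.png

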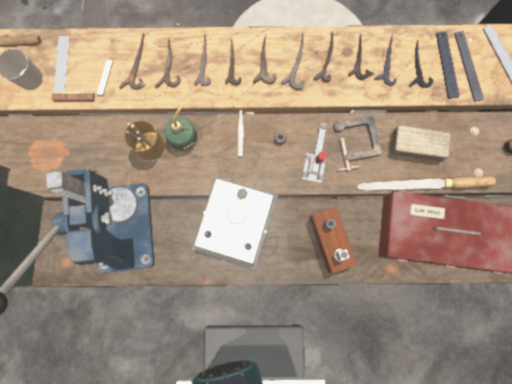

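View pics/scene0.png

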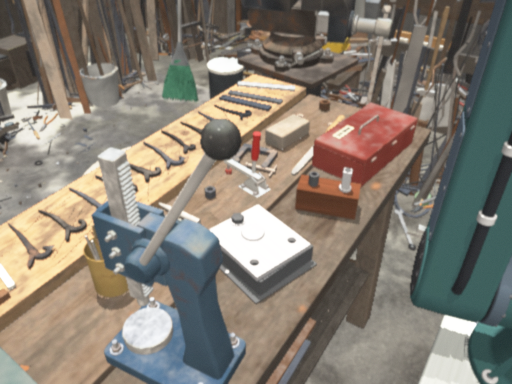

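>>> {"method": "jog_arm", "body": {
  "series": [
    {"x":-0.0266,"y":-0.0282,"z":0.006},
    {"x":-0.0266,"y":-0.0282,"z":0.006},
    {"x":-0.0266,"y":-0.0282,"z":0.006},
    {"x":-0.0266,"y":-0.0282,"z":0.006},
    {"x":-0.0266,"y":-0.0282,"z":0.006},
    {"x":-0.0266,"y":-0.0282,"z":0.006},
    {"x":-0.0266,"y":-0.0282,"z":0.006},
    {"x":-0.0266,"y":-0.0282,"z":0.006},
    {"x":-0.0266,"y":-0.0282,"z":0.006},
    {},
    {}
  ]
}}

```text
invalid input
```

>>> {"method": "jog_arm", "body": {
  "series": [
    {"x":-0.0362,"y":-0.0118,"z":0.0},
    {"x":-0.0362,"y":-0.0118,"z":0.0},
    {"x":-0.0362,"y":-0.0118,"z":0.0},
    {"x":-0.0362,"y":-0.0118,"z":0.0},
    {"x":-0.0362,"y":-0.0118,"z":0.0},
    {"x":-0.0362,"y":-0.0118,"z":0.0},
    {"x":-0.0362,"y":-0.0118,"z":0.0},
    {"x":-0.0362,"y":-0.0118,"z":0.0}
  ]
}}

```text
invalid input
```

>>> {"method": "jog_arm", "body": {
  "series": [
    {"x":-0.0362,"y":-0.0118,"z":0.0,"rx":0,"ry":0,"rz":0}
  ],
  "claw": 1
}}

```text
time: 1.63
tool_pos: [0.1703, -0.4881, 0.2022]
ee_rot: [3.141, 0.003, -1.257]
wrist_force: [0.6, 1.2, -0.9]
width: 0.0941
```

>>> {"method": "jog_arm", "body": {
  "series": [
    {"x":-0.0362,"y":-0.0118,"z":0.0},
    {"x":-0.0362,"y":-0.0118,"z":0.0},
    {"x":-0.0362,"y":-0.0118,"z":0.0},
    {"x":-0.0362,"y":-0.0118,"z":0.0},
    {"x":-0.0362,"y":-0.0118,"z":0.0},
    {"x":-0.0362,"y":-0.0118,"z":0.0},
    {"x":-0.0362,"y":-0.0118,"z":0.0}
  ],
  "claw": 1
}}

```text
invalid input
```

>>> {"method": "jog_arm", "body": {
  "series": [
    {"x":-0.0362,"y":-0.0118,"z":0.0,"rx":0,"ry":0,"rz":0},
    {"x":-0.0362,"y":-0.0118,"z":0.0,"rx":0,"ry":0,"rz":0},
    {"x":-0.0362,"y":-0.0118,"z":0.0,"rx":0,"ry":0,"rz":0},
    {"x":-0.0362,"y":-0.0118,"z":0.0,"rx":0,"ry":0,"rz":0},
    {"x":-0.0362,"y":-0.0118,"z":0.0,"rx":0,"ry":0,"rz":0},
    {"x":-0.0362,"y":-0.0118,"z":0.0,"rx":0,"ry":0,"rz":0},
    {"x":-0.0362,"y":-0.0118,"z":0.0,"rx":0,"ry":0,"rz":0}
  ]
}}

```text
time: 2.22
tool_pos: [0.1696, -0.2118, 0.2]
ee_rot: [-3.141, 0.009, -1.263]
wrist_force: [0.2, -0.5, -0.0]
width: 0.0941
```

>>> {"method": "jog_arm", "body": {
  "series": [
    {"x":0.0104,"y":-0.0324,"z":0.01,"rx":0,"ry":0,"rz":0},
    {"x":0.0104,"y":-0.0324,"z":0.01,"rx":0,"ry":0,"rz":0},
    {"x":0.0104,"y":-0.0324,"z":0.01,"rx":0,"ry":0,"rz":0},
    {"x":0.0104,"y":-0.0324,"z":0.01,"rx":0,"ry":0,"rz":0},
    {"x":0.0104,"y":-0.0324,"z":0.01,"rx":0,"ry":0,"rz":0},
    {"x":0,"y":0,"z":0,"rx":0,"ry":0,"rz":0}
  ]
}}

```text
time: 2.72
tool_pos: [0.3462, -0.2059, 0.1615]
ee_rot: [-3.127, -0.029, -1.263]
wrist_force: [-0.7, 0.5, 0.8]
width: 0.0942
```

Run:
```python
from h import *
p=cams.snapshot('wrist');save(p,'w1.png');print(p['origin'],p['attitude'],robot.get_obs()['ee_rot'],robot.get_obs()['tool_pos'])
print(proj(p,[.414,-.194,.1]),proj(p,[.479,-.1717,.08]))
```

```text
[ 0.41745437 -0.17849194  0.34251112] [ 2.88221929 -0.02714861 -1.26298239] [-3.12852008 -0.02918207 -1.26311295] [ 0.34431273 -0.20613095  0.1624722 ]
[268.7535253  108.54909895] [265.68612823   7.10248004]
```

View pics/w1.png

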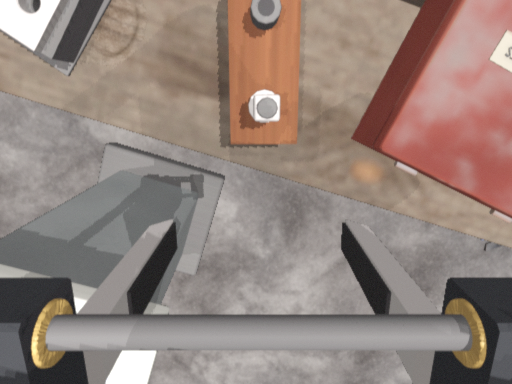

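```bash
cat >> h.py <<'E'
def goto(x=None,y=None,z=None,yaw=None):
    o=robot.get_obs();t=np.array(o['tool_pos']);Rc=R.from_euler('xyz',o['ee_rot'])
    g=np.array([t[0] if x is None else x,t[1] if y is None else y,t[2] if z is None else z])
    yw=o['ee_rot'][2] if yaw is None else yaw
    rv=np.degrees((Rc.inv()*R.from_euler('xyz',[np.pi,0,yw])).as_rotvec())
    d=Rc.inv().apply(g-t)
    print('now',t.round(4),np.round(o['ee_rot'],4),'F',np.round(o['wrist_force'],1),'w',round(o['width'],4),'t',round(o['time'],2))
    print('shift tool mm',(d*1000).round(1),'rot deg',rv.round(2))
E
python3 - <<'E'
from h import *
i=cv2.imread('pics/w1.png')[0:160,200:320];cv2.imwrite('pics/w1c.png',cv2.resize(i,None,fx=5,fy=5,interpolation=cv2.INTER_CUBIC)[:800,:600][:600])
E
python3 - <<'E'
import cv2
i=cv2.imread('pics/w1.png')[70:150,220:310];cv2.imwrite('pics/w1d.png',cv2.resize(i,None,fx=6,fy=6,interpolation=cv2.INTER_CUBIC))
E
```

```text
(no output)
```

View pics/w1d.png

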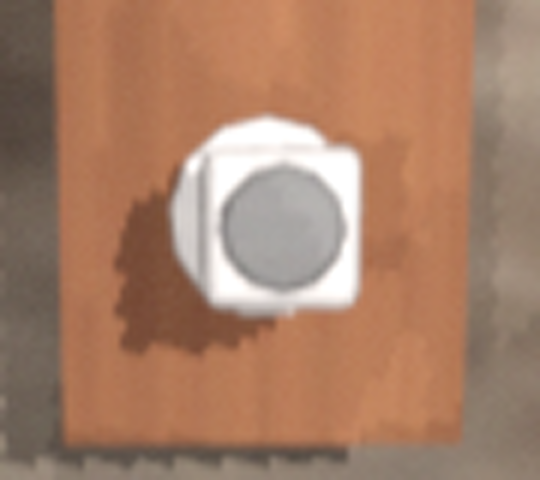

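Run:
```python
from h import *
p=cams.snapshot('wrist')
X=ray(p,220+283.5/6-.5,70+227.5/6-.5,.103);print(X)
i=cv2.cvtColor(cv2.imread('pics/w1.png'),cv2.COLOR_BGR2GRAY)
# edges of grip top
for c in [(211,150),(358,152),(356,306),(212,305)]: print(ray(p,220+c[0]/6-.5,70+c[1]/6-.5,.103).round(4))
for c in [(55,60),(65,440),(475,60),(462,440)]: print('rack',ray(p,220+c[0]/6-.5,70+c[1]/6-.5,.055).round(4))
goto(X[0],X[1],.15,-1.255)
```

```text
[ 0.41235718 -0.19259595  0.103     ]
[ 0.418  -0.1821  0.103 ]
[ 0.4229 -0.1981  0.103 ]
[ 0.4065 -0.2034  0.103 ]
[ 0.4015 -0.1874  0.103 ]
rack [ 0.4233 -0.1592  0.055 ]
rack [ 0.3746 -0.175   0.055 ]
rack [ 0.4405 -0.2133  0.055 ]
rack [ 0.3914 -0.2286  0.055 ]
now [ 0.3432 -0.2067  0.1632] [-3.1286 -0.0303 -1.2647] F [0.1 0.2 0.5] w 0.0941 t 2.82
shift tool mm [  7.  -70.   14.4] rot deg [-0.73 -1.74 -0.54]
```

>>> {"method": "jog_arm", "body": {
  "series": [
    {"x":0.0035,"y":-0.035,"z":0.005,"rx":-0.36,"ry":-0.87,"rz":0},
    {"x":0.0035,"y":-0.035,"z":0.005,"rx":-0.36,"ry":-0.87,"rz":0},
    {"x":0,"y":0,"z":0,"rx":0,"ry":0,"rz":0}
  ]
}}

```text
time: 3.07
tool_pos: [0.4106, -0.1941, 0.1559]
ee_rot: [3.141, -0.003, -1.271]
wrist_force: [0.5, -0.4, -0.4]
width: 0.094
```

Run:
```python
from h import *
goto(.4128,-.1928,.066,-1.265)
```

```text
now [ 0.4106 -0.1941  0.1559] [ 3.1412e+00 -2.6000e-03 -1.2712e+00] F [ 0.5 -0.4 -0.4] w 0.094 t 3.07
shift tool mm [-0.8 -2.5 89.9] rot deg [ 0.02 -0.15 -0.36]
```

>>> {"method": "jog_arm", "body": {
  "series": [
    {"x":-0.0004,"y":-0.001,"z":0.03,"rx":0,"ry":-0.1,"rz":-0.3},
    {"x":-0.0004,"y":-0.001,"z":0.03,"rx":0,"ry":0,"rz":0},
    {"x":0,"y":-0.0005,"z":0.027,"rx":0,"ry":0,"rz":0},
    {"x":0,"y":0,"z":0,"rx":0,"ry":0,"rz":0}
  ],
  "claw": 0.5
}}

```text
time: 3.4
tool_pos: [0.4119, -0.1972, 0.0721]
ee_rot: [-3.138, -0.01, -1.269]
wrist_force: [-0.5, 0.4, -0.9]
width: 0.0707
```

Run:
```python
from h import *
goto(.4128,-.1928,.066,-1.265)
p=cams.snapshot('wrist');save(p,'w2.png')
```

```text
now [ 0.4119 -0.1972  0.0721] [-3.1378 -0.0097 -1.2689] F [-0.5  0.4 -0.9] w 0.0707 t 3.4
shift tool mm [-4.  -2.2  6.1] rot deg [-0.22 -0.56 -0.22]
```

View pics/w2.png

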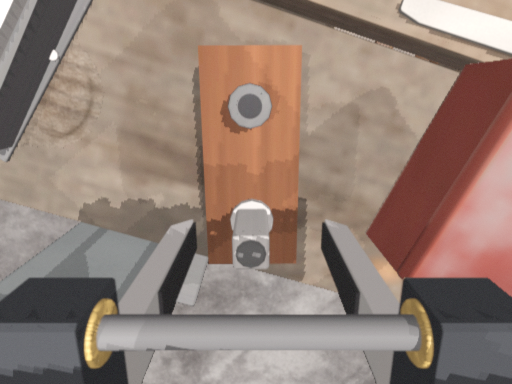

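>>> {"method": "jog_arm", "body": {
  "series": [
    {"x":-0.004,"y":-0.0022,"z":0.006,"rx":-0.2,"ry":-0.55,"rz":-0.2},
    {"x":0,"y":0,"z":0,"rx":0,"ry":0,"rz":0}
  ],
  "claw": 0.35
}}

```text
time: 3.62
tool_pos: [0.4142, -0.1955, 0.0725]
ee_rot: [-3.136, -0.007, -1.268]
wrist_force: [-0.6, -1.0, -0.8]
width: 0.0536
```

Run:
```python
from h import *
goto(.4128,-.1928,.066,-1.265)
p=cams.snapshot('wrist');save(p,'w3.png')
print(proj(p,[.4128,-.1928,.103]))
```

```text
now [ 0.4142 -0.1955  0.0725] [-3.1356 -0.0071 -1.2681] F [-0.6 -1.  -0.8] w 0.0536 t 3.62
shift tool mm [-3.   0.5  6.5] rot deg [-0.34 -0.41 -0.18]
[252.02092028 260.44514103]
```

View pics/w3.png

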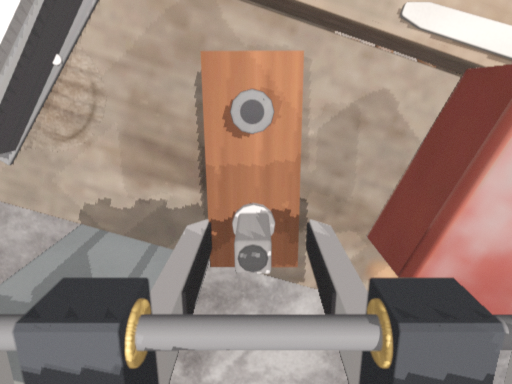

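>>> {"method": "jog_arm", "body": {
  "series": [
    {"x":-0.002,"y":0.0,"z":0.006,"rx":-0.3,"ry":-0.4,"rz":-0.2}
  ]
}}

```text
time: 3.75
tool_pos: [0.416, -0.1957, 0.0707]
ee_rot: [-3.136, -0.007, -1.265]
wrist_force: [0.0, 0.1, 0.6]
width: 0.043
```

>>> {"method": "jog_arm", "body": {
  "series": [
    {"x":0,"y":0.0,"z":0.0,"rx":0,"ry":0,"rz":0}
  ]
}}

```text
time: 3.83
tool_pos: [0.416, -0.1958, 0.071]
ee_rot: [-3.135, -0.007, -1.265]
wrist_force: [-0.3, 0.6, -0.5]
width: 0.0362
```

>>> {"method": "jog_arm", "body": {
  "series": [
    {"x":-0.002,"y":0.002,"z":0.004,"rx":0,"ry":0,"rz":0},
    {"x":-0.002,"y":0.002,"z":0.004,"rx":0,"ry":0,"rz":0}
  ]
}}

```text
time: 4.0
tool_pos: [0.4128, -0.1943, 0.0651]
ee_rot: [-3.132, -0.012, -1.265]
wrist_force: [0.2, 0.5, 0.2]
width: 0.0329
```

Run:
```python
from h import *
goto(.4128,-.1928,.066,-1.265)
```

```text
now [ 0.4128 -0.1943  0.0651] [-3.132  -0.0116 -1.2646] F [0.2 0.5 0.2] w 0.0329 t 4.0
shift tool mm [-1.4 -0.5 -0.9] rot deg [-0.55 -0.66  0.03]
```

>>> {"method": "jog_arm", "body": {
  "series": [
    {"x":-0.001,"y":0.0,"z":0,"rx":-0.4,"ry":-0.5,"rz":0},
    {"x":-0.0005,"y":0,"z":0,"rx":-0.4,"ry":-0.5,"rz":0}
  ]
}}

```text
time: 4.17
tool_pos: [0.4111, -0.1919, 0.0644]
ee_rot: [3.135, 0.008, -1.264]
wrist_force: [-1.0, 0.5, -0.6]
width: 0.0331
```

Run:
```python
from h import *
goto(.4128,-.1928,.066,-1.265)
```

```text
now [ 0.4111 -0.1919  0.0644] [ 3.1354  0.0079 -1.2643] F [-1.   0.5 -0.6] w 0.0331 t 4.17
shift tool mm [ 1.4 -1.4 -1.6] rot deg [0.35 0.45 0.04]
```

>>> {"method": "jog_arm", "body": {
  "series": [
    {"x":0,"y":0.0,"z":0,"rx":0,"ry":0,"rz":0}
  ]
}}

```text
time: 4.25
tool_pos: [0.4112, -0.1919, 0.0643]
ee_rot: [3.135, 0.009, -1.264]
wrist_force: [-0.2, -0.4, 0.3]
width: 0.0332
```

>>> {"method": "jog_arm", "body": {
  "series": [
    {"x":0,"y":0,"z":0,"rx":0.4,"ry":0.4,"rz":0}
  ]
}}

```text
time: 4.33
tool_pos: [0.4115, -0.192, 0.0642]
ee_rot: [-3.141, 0.002, -1.264]
wrist_force: [0.5, -0.5, 0.2]
width: 0.0327
```

>>> {"method": "jog_arm", "body": {
  "series": [
    {"x":0,"y":0.0,"z":0,"rx":0,"ry":0,"rz":0}
  ]
}}

```text
time: 4.42
tool_pos: [0.4114, -0.1919, 0.0641]
ee_rot: [-3.141, 0.002, -1.264]
wrist_force: [-0.5, -0.2, -0.2]
width: 0.0328
```

>>> {"method": "jog_arm", "body": {
  "series": [
    {"x":0,"y":0.0,"z":0,"rx":0,"ry":0,"rz":0}
  ]
}}

```text
time: 4.5
tool_pos: [0.4115, -0.1919, 0.0641]
ee_rot: [-3.141, 0.001, -1.264]
wrist_force: [0.1, -0.3, -0.1]
width: 0.0328
```

>>> {"method": "jog_arm", "body": {
  "series": [
    {"x":0.001,"y":-0.001,"z":-0.002,"rx":0,"ry":0,"rz":0},
    {"x":0,"y":0,"z":0,"rx":0,"ry":0,"rz":0}
  ],
  "claw": 0.2
}}

```text
time: 4.67
tool_pos: [0.4128, -0.1926, 0.0663]
ee_rot: [-3.141, 0.001, -1.264]
wrist_force: [0.4, 0.4, -0.2]
width: 0.0229
```

>>> {"method": "jog_arm", "body": {
  "series": [
    {"x":0,"y":0,"z":0,"rx":0,"ry":0,"rz":0},
    {"x":0,"y":0,"z":0,"rx":0,"ry":0,"rz":0},
    {"x":0,"y":0,"z":0,"rx":0,"ry":0,"rz":0},
    {"x":0,"y":0,"z":0,"rx":0,"ry":0,"rz":0},
    {"x":0,"y":0,"z":0,"rx":0,"ry":0,"rz":0}
  ],
  "claw": 0
}}

```text
time: 5.08
tool_pos: [0.4128, -0.1926, 0.0663]
ee_rot: [-3.141, 0.001, -1.264]
wrist_force: [-0.2, 0.1, 0.1]
width: 0.0178
```

Run:
```python
from h import *
goto(.4128,-.1928,.066,-1.265)
p=cams.snapshot('wrist');save(p,'w4.png')
```

```text
now [ 0.4128 -0.1926  0.0663] [-3.1411e+00  1.5000e-03 -1.2638e+00] F [-0.2  0.1  0.1] w 0.0178 t 5.08
shift tool mm [0.2 0.1 0.3] rot deg [-0.03  0.08  0.07]
```

View pics/w4.png

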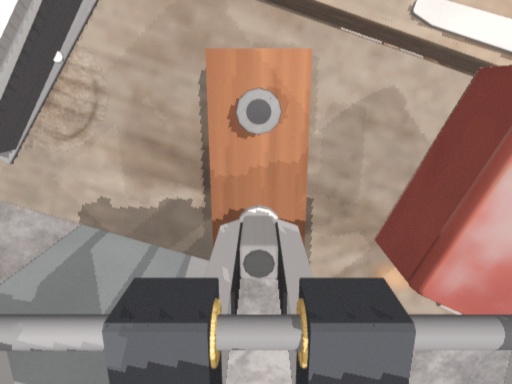

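>>> {"method": "jog_arm", "body": {
  "series": [
    {"x":0,"y":0,"z":-0.03,"rx":0,"ry":0,"rz":0},
    {"x":0,"y":0,"z":-0.035,"rx":0,"ry":0,"rz":0},
    {"x":0,"y":0,"z":-0.035,"rx":0,"ry":0,"rz":0},
    {"x":0,"y":0,"z":0,"rx":0,"ry":0,"rz":0}
  ]
}}

```text
time: 5.47
tool_pos: [0.4115, -0.1924, 0.165]
ee_rot: [3.138, 0.005, -1.264]
wrist_force: [1.2, -0.1, -1.3]
width: 0.0176
```

>>> {"method": "jog_arm", "body": {
  "series": [
    {"x":-0.0371,"y":-0.0059,"z":0,"rx":0,"ry":0,"rz":7},
    {"x":-0.0363,"y":-0.0105,"z":0,"rx":0,"ry":0,"rz":7},
    {"x":-0.0351,"y":-0.0149,"z":0,"rx":0,"ry":0,"rz":7},
    {"x":-0.033,"y":-0.019,"z":0,"rx":0,"ry":0,"rz":7},
    {"x":-0.0304,"y":-0.0229,"z":0,"rx":0,"ry":0,"rz":7},
    {"x":-0.0276,"y":-0.0262,"z":0,"rx":0,"ry":0,"rz":0},
    {"x":-0.0276,"y":-0.0262,"z":0,"rx":0,"ry":0,"rz":0},
    {"x":0,"y":0,"z":0,"rx":0,"ry":0,"rz":0}
  ]
}}

```text
time: 6.13
tool_pos: [0.5292, 0.0081, 0.1587]
ee_rot: [3.132, 0.001, -1.832]
wrist_force: [-0.2, 0.2, -2.1]
width: 0.0176
```

Run:
```python
from h import *
goto(.374,.068,.12,-1.88)
```

```text
now [0.5292 0.0081 0.1587] [ 3.1325e+00  7.0000e-04 -1.8316e+00] F [-0.2  0.2 -2.1] w 0.0176 t 6.13
shift tool mm [-17.8 165.   40.2] rot deg [0.52 0.02 2.77]
```

>>> {"method": "jog_arm", "body": {
  "series": [
    {"x":-0.0045,"y":0.041,"z":0,"rx":0.1,"ry":0,"rz":0.7},
    {"x":-0.0045,"y":0.041,"z":0.01,"rx":0.1,"ry":0,"rz":0.7},
    {"x":-0.0045,"y":0.041,"z":0.01,"rx":0.1,"ry":0,"rz":0.7},
    {"x":-0.0045,"y":0.041,"z":0.012,"rx":0.1,"ry":0,"rz":0.7},
    {"x":0,"y":0,"z":0,"rx":0,"ry":0,"rz":0}
  ]
}}

```text
time: 6.55
tool_pos: [0.3706, 0.0714, 0.1136]
ee_rot: [3.115, -0.007, -1.881]
wrist_force: [-0.3, -0.7, -3.3]
width: 0.0181
```

Run:
```python
from h import *
goto(.374,.068,.12,-1.88)
p=cams.snapshot('wrist');save(p,'w5.png')
print(p['origin'])
for X in ([.462,.0868,.05],[.4349,.0011,.05],[.5468,.0123,.064]): print(proj(p,X))
```

```text
now [0.3706 0.0714 0.1136] [ 3.1149 -0.0073 -1.8809] F [-0.3 -0.7 -3.3] w 0.0181 t 6.55
shift tool mm [ 2.3 -4.1 -6.5] rot deg [ 1.53 -0.42 -0.06]
[0.45077621 0.04649914 0.29135433]
[194.81658535  83.61917433]
[327.14493604  83.04522745]
[ 261.96596331 -113.02138672]
```

View pics/w5.png

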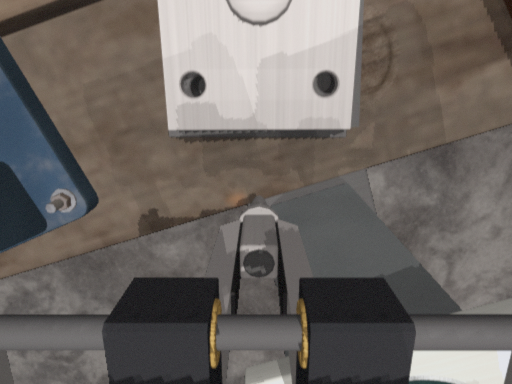

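Run:
```python
import cv2,numpy as np
i=cv2.imread('pics/w5.png')
a=cv2.resize(i[64:104,172:216],None,fx=9,fy=9,interpolation=cv2.INTER_CUBIC);b=cv2.resize(i[64:104,304:348],None,fx=9,fy=9,interpolation=cv2.INTER_CUBIC)
c=np.hstack([a,b]);c=np.clip(c.astype(float)**0.6*255**.4,0,255).astype(np.uint8)
cv2.imwrite('pics/w5h.png',c)
cv2.imwrite('pics/w5e.png',cv2.resize(i[90:150,150:370],None,fx=3.5,fy=3.5,interpolation=cv2.INTER_CUBIC))
```

```text
(no output)
```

View pics/w5h.png

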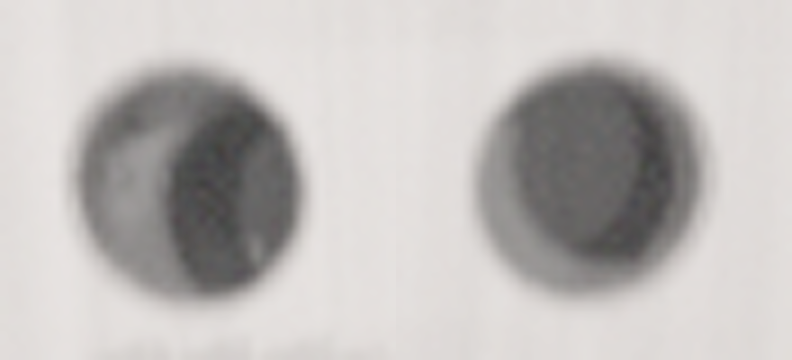

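View pics/w5e.png

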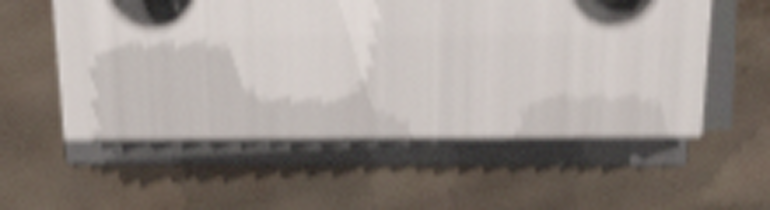

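Run:
```python
from h import *
i=cv2.imread('pics/w5.png')
cv2.imwrite('pics/w5t.png',cv2.resize(i[185:285,210:310],None,fx=6,fy=6,interpolation=cv2.INTER_CUBIC))
p=cams.snapshot('wrist')
o=robot.get_obs();Rc=R.from_euler('xyz',o['ee_rot'])
for d in (.055,.005,-.037): print(proj(p,o['tool_pos']+Rc.apply([0,0,d])))
# hole estimates
for u,v in [(172+(188+.5)/9-.5,64+(182)/9-.5),(304+(590-396)/9-.5,64+178/9-.5)]: print(u,v,ray(p,u,v,.05))
```

```text
[257.36671221 199.92607532]
[257.0901063  227.11144612]
[256.72601604 262.89494941]
192.44444444444446 83.72222222222223 [0.46691763 0.08781492 0.05      ]
325.05555555555554 83.27777777777777 [0.43938022 0.0010554  0.05      ]
```

View pics/w5t.png

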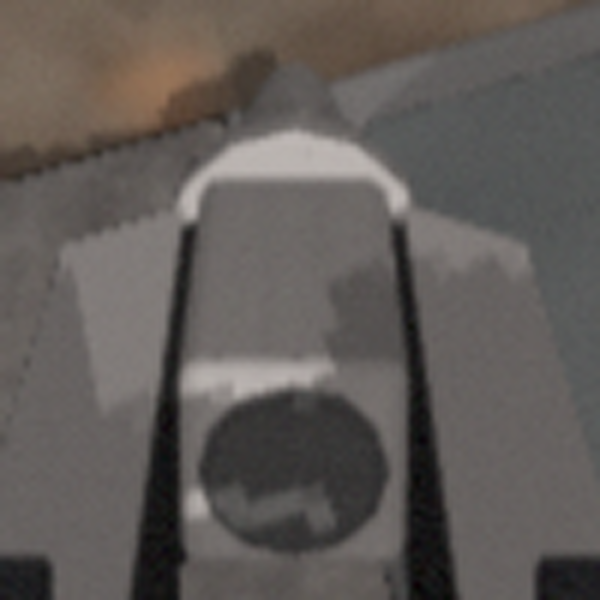

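>>> {"method": "jog_arm", "body": {
  "series": [
    {"x":0,"y":0,"z":-0.006,"rx":1.5,"ry":-0.4,"rz":0},
    {"x":0,"y":0,"z":0,"rx":0,"ry":0,"rz":0}
  ]
}}

```text
time: 6.82
tool_pos: [0.3801, 0.0692, 0.1245]
ee_rot: [-3.126, 0.003, -1.882]
wrist_force: [1.2, -0.5, -1.8]
width: 0.0176
```

Run:
```python
from h import *
goto(.4394,.0011,.12,-1.88)
p=cams.snapshot('wrist');save(p,'w6.png')
i=cv2.imread('pics/w6.png')
cv2.imwrite('pics/w6h.png',cv2.resize(i[60:140,150:370],None,fx=3.6,fy=3.6,interpolation=cv2.INTER_CUBIC))
o=robot.get_obs();Rc=R.from_euler('xyz',o['ee_rot'])
for d in (.055,): print(proj(p,o['tool_pos']+Rc.apply([0,0,d])))
```

```text
now [0.3801 0.0692 0.1245] [-3.1261e+00  2.6000e-03 -1.8822e+00] F [ 1.2 -0.5 -1.8] w 0.0176 t 6.82
shift tool mm [ 46.6 -77.3   5.6] rot deg [-0.89  0.15 -0.13]
[258.28096098 203.37703098]
```

View pics/w6h.png

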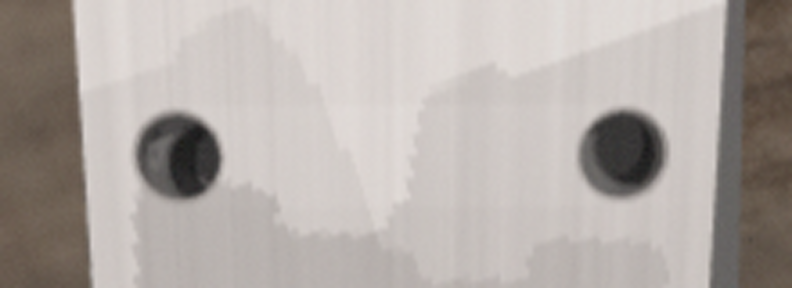

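Run:
```python
from h import *
p=cams.snapshot('wrist')
o=robot.get_obs();print(o['tool_pos'],o['ee_rot'],p['origin'])
for x,y in [(178,154),(622,153)]: print(ray(p,150+(x+.5)/3.6-.5,60+(y+.5)/3.6-.5,.05))
```

```text
[0.38034358 0.06904964 0.12399954] [-3.12749931e+00  2.14654723e-03 -1.88282471e+00] [0.45293958 0.04463293 0.30536132]
[0.46257237 0.08809968 0.05      ]
[0.43515702 0.00247245 0.05      ]
```

>>> {"method": "jog_arm", "body": {
  "series": [
    {"x":0,"y":0,"z":0,"rx":-0.9,"ry":0,"rz":0},
    {"x":0,"y":0,"z":0,"rx":0,"ry":0,"rz":0}
  ]
}}

```text
time: 7.08
tool_pos: [0.3822, 0.0684, 0.1246]
ee_rot: [3.14, 0.002, -1.884]
wrist_force: [0.6, -0.3, -2.3]
width: 0.0175
```

Run:
```python
from h import *
goto(.4394,.0011,.12,-1.88)
```

```text
now [0.3822 0.0684 0.1246] [ 3.1398e+00  2.4000e-03 -1.8840e+00] F [ 0.6 -0.3 -2.3] w 0.0175 t 7.08
shift tool mm [ 46.4 -75.1   4.4] rot deg [ 0.1   0.14 -0.23]
```

Run:
```python
from h import *
goto(.4352,.0018,.122,-1.88)
```

```text
now [0.3822 0.0684 0.1246] [ 3.1398e+00  2.4000e-03 -1.8840e+00] F [ 0.6 -0.3 -2.3] w 0.0175 t 7.08
shift tool mm [ 47.  -70.9   2.4] rot deg [ 0.1   0.14 -0.23]
```

>>> {"method": "jog_arm", "body": {
  "series": [
    {"x":0.016,"y":-0.024,"z":0,"rx":0,"ry":0,"rz":0},
    {"x":0.016,"y":-0.024,"z":0,"rx":0,"ry":0,"rz":0},
    {"x":0.014,"y":-0.02,"z":0,"rx":0,"ry":0,"rz":0},
    {"x":0,"y":0,"z":0,"rx":0,"ry":0,"rz":0}
  ]
}}

```text
time: 7.42
tool_pos: [0.4375, 0.001, 0.1244]
ee_rot: [3.14, 0.003, -1.881]
wrist_force: [0.5, 0.0, -1.7]
width: 0.0181
```

Run:
```python
from h import *
goto(.4352,.0018,.120,-1.88)
```

```text
now [0.4375 0.001  0.1244] [ 3.1396  0.0032 -1.8815] F [ 0.5  0.  -1.7] w 0.0181 t 7.42
shift tool mm [-0.   2.4  4.4] rot deg [ 0.11  0.19 -0.08]
```

>>> {"method": "jog_arm", "body": {
  "series": [
    {"x":0,"y":0.0024,"z":0.004,"rx":0.1,"ry":0.2,"rz":0},
    {"x":0,"y":0,"z":0,"rx":0,"ry":0,"rz":0}
  ]
}}

```text
time: 7.58
tool_pos: [0.4361, 0.0006, 0.1195]
ee_rot: [3.139, -0.0, -1.885]
wrist_force: [0.2, -0.0, -2.4]
width: 0.0179
```

Run:
```python
from h import *
goto(.4352,.0018,.120,-1.88)
p=cams.snapshot('wrist');save(p,'w7.png')
i=cv2.imread('pics/w7.png')
cv2.imwrite('pics/w7h.png',cv2.resize(i[150:250,200:320],None,fx=6,fy=6,interpolation=cv2.INTER_CUBIC))
p=cams.snapshot('scene');save(p,'s7.png')
i=cv2.imread('pics/s7.png')
cv2.imwrite('pics/s7h.png',cv2.resize(i[130:290,190:340],None,fx=3.7,fy=3.7,interpolation=cv2.INTER_CUBIC))
```

```text
now [0.4361 0.0006 0.1195] [ 3.139e+00 -4.000e-04 -1.885e+00] F [ 0.2 -0.  -2.4] w 0.0179 t 7.58
shift tool mm [-0.9  1.2 -0.5] rot deg [ 0.15 -0.02 -0.29]
```

View pics/w7h.png

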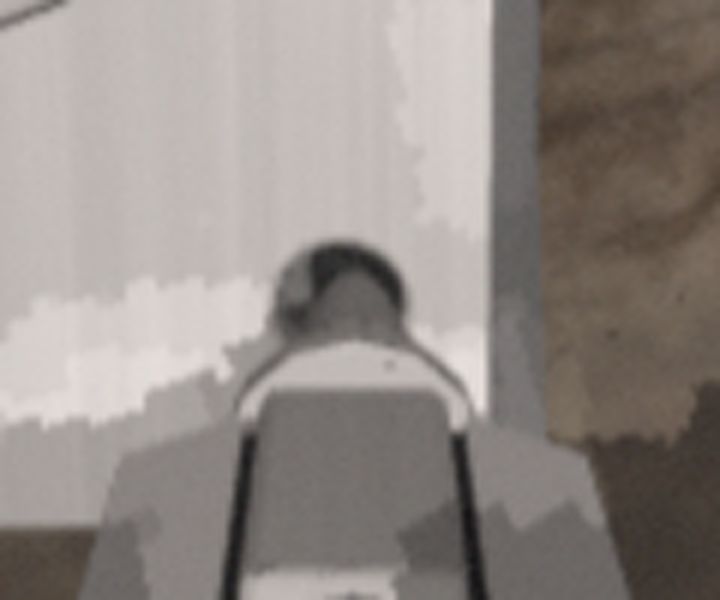

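View pics/s7h.png

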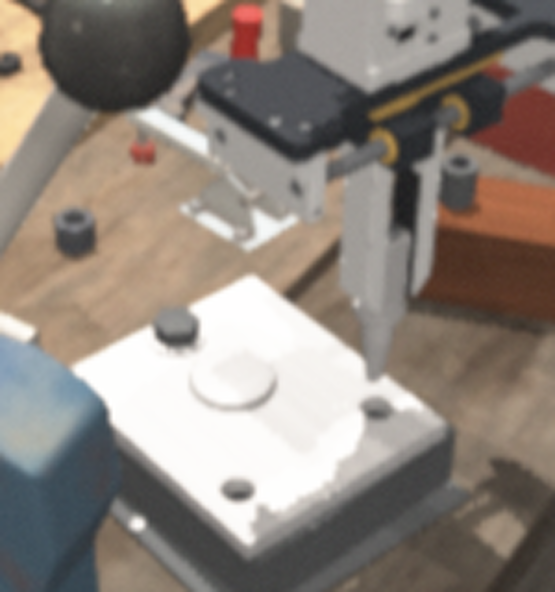

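Run:
```python
from h import *
p=cams.snapshot('wrist');o=robot.get_obs();Rc=R.from_euler('xyz',o['ee_rot']);T=np.array(o['tool_pos'])
print(T,o['ee_rot'],R.from_matrix(att(p)).as_euler('xyz'))
for d in (.0553,T[2]-.05): 
    q=proj(p,T+Rc.apply([0,0,d]));print(q,(q-[200,150])*6)
p=cams.snapshot('scene')
tip=T+Rc.apply([0,0,.0553])
for X in (tip,[tip[0],tip[1],.05]):
    q=proj(p,X);print(q,(q-[190,130])*3.7)
print('scene hole',ray(p,190+377.5/3.7-.5,130+407.5/3.7-.5,.05), 'a',ray(p,190+238.5/3.7-.5,130+489/3.7-.5,.05))
print('scene tip ',ray(p,190+376/3.7-.5,130+378/3.7-.5,tip[2]),tip)
```

```text
[0.43630151 0.00120745 0.12052146] [ 3.14123099e+00  2.34392853e-04 -1.88340981e+00] [ 2.86572101e+00  1.57002706e-03 -1.88409458e+00]
[258.00150518 203.94424842] [348.00903106 323.66549052]
[258.05532416 197.62526067] [348.33194498 285.751564  ]
[291.26324979 232.07952489] [374.67402422 377.69424209]
[290.78185403 238.18191732] [372.89285992 400.27309409]
scene hole [0.43320451 0.00391865 0.05      ] a [0.46077505 0.08942614 0.05      ]
scene tip  [4.37062522e-01 3.67967013e-04 6.52214605e-02] [0.43628647 0.00122594 0.06522146]
```

Run:
```python
from h import *
p=cams.snapshot('wrist');save(p,'w8.png');i=p['img'][:,:,::-1][182:222,238:278].astype(float)
i=np.clip((i-20)*1.5,0,255).astype(np.uint8)
cv2.imwrite('pics/w8h.png',cv2.resize(i,None,fx=14,fy=14,interpolation=cv2.INTER_CUBIC))
```

```text
(no output)
```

View pics/w8h.png

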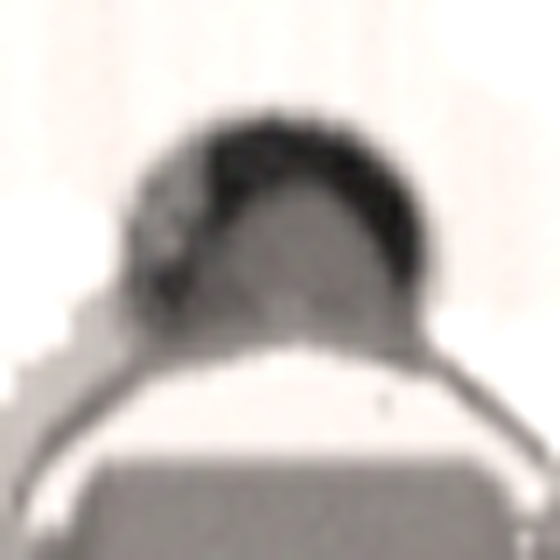

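>>> {"method": "jog_arm", "body": {
  "series": [
    {"x":0.0004,"y":0.002,"z":0.003,"rx":0,"ry":0,"rz":0},
    {"x":0.0004,"y":0.0017,"z":0.003,"rx":0,"ry":0,"rz":0},
    {"x":0,"y":0,"z":0,"rx":0,"ry":0,"rz":0}
  ]
}}

```text
time: 8.08
tool_pos: [0.4319, 0.0029, 0.1149]
ee_rot: [-3.14, 0.001, -1.881]
wrist_force: [0.0, -0.5, -1.4]
width: 0.0182
```

Run:
```python
from h import *
goto(.4326,.0016,.108,-1.88)
```

```text
now [0.4319 0.0029 0.1149] [-3.1400e+00  7.0000e-04 -1.8808e+00] F [ 0.  -0.5 -1.4] w 0.0182 t 8.08
shift tool mm [ 1.  -1.   6.9] rot deg [-0.09  0.04 -0.05]
```

>>> {"method": "jog_arm", "body": {
  "series": [
    {"x":0.001,"y":-0.001,"z":0.007,"rx":0,"ry":0,"rz":0},
    {"x":0,"y":0,"z":0,"rx":0,"ry":0,"rz":0}
  ]
}}

```text
time: 8.25
tool_pos: [0.4322, 0.0019, 0.1073]
ee_rot: [-3.14, 0.001, -1.88]
wrist_force: [-0.5, -0.4, -3.0]
width: 0.0177
```

Run:
```python
from h import *
goto(.4326,.0016,.108,-1.88)
p=cams.snapshot('wrist');save(p,'w9.png');i=p['img'][:,:,::-1][182:222,238:278].astype(float)
i=np.clip((i-20)*1.5,0,255).astype(np.uint8)
cv2.imwrite('pics/w9h.png',cv2.resize(i,None,fx=14,fy=14,interpolation=cv2.INTER_CUBIC))
p=cams.snapshot('scene');save(p,'s9.png')
i=p['img'][:,:,::-1][200:270,240:320]
cv2.imwrite('pics/s9h.png',cv2.resize(i,None,fx=8,fy=8,interpolation=cv2.INTER_CUBIC))
```

```text
now [0.4322 0.0019 0.1073] [-3.1396e+00  8.0000e-04 -1.8799e+00] F [-0.5 -0.4 -3. ] w 0.0177 t 8.25
shift tool mm [ 0.2 -0.5 -0.7] rot deg [-0.12  0.05  0.  ]
```

View pics/w9h.png

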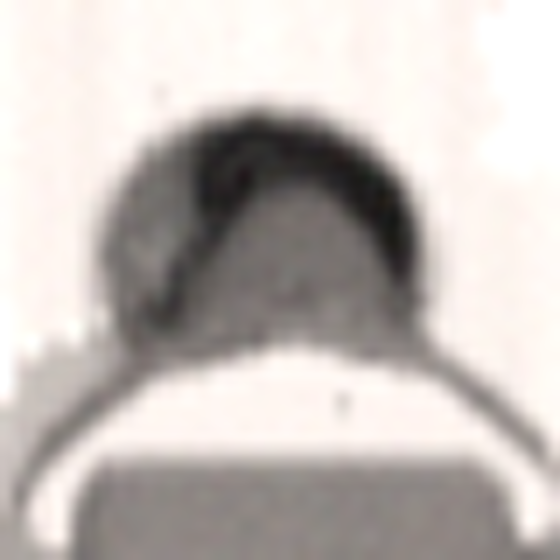

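View pics/s9h.png

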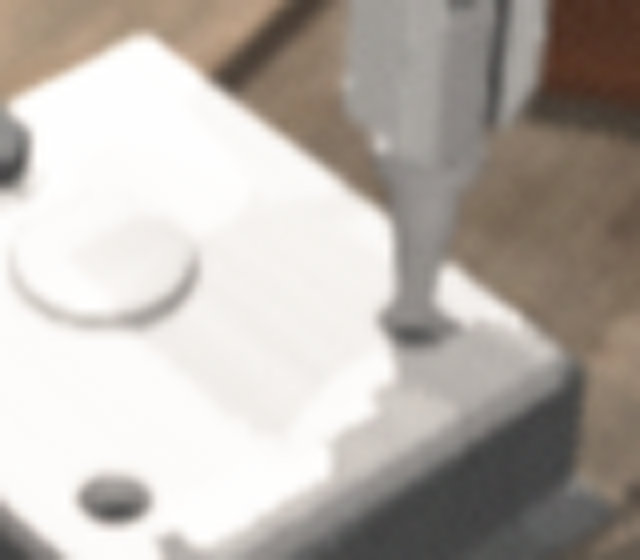

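>>> {"method": "jog_arm", "body": {
  "series": [
    {"x":0,"y":0,"z":0.004,"rx":0,"ry":0,"rz":0},
    {"x":0,"y":0,"z":0.004,"rx":0,"ry":0,"rz":0}
  ]
}}

```text
time: 8.52
tool_pos: [0.4341, 0.0017, 0.1012]
ee_rot: [-3.135, 0.002, -1.88]
wrist_force: [-0.0, -0.1, -1.4]
width: 0.0181
```

>>> {"method": "jog_arm", "body": {
  "series": [
    {"x":0,"y":0,"z":0.0,"rx":0,"ry":0,"rz":0}
  ]
}}

```text
time: 8.6
tool_pos: [0.4336, 0.0017, 0.1003]
ee_rot: [-3.136, 0.002, -1.88]
wrist_force: [-0.3, 0.1, -1.7]
width: 0.0177
```

Run:
```python
from h import *
goto(.4326,.0016,.097,-1.88)
```

```text
now [0.4336 0.0017 0.1003] [-3.1365e+00  1.6000e-03 -1.8804e+00] F [-0.3  0.1 -1.7] w 0.0177 t 8.6
shift tool mm [0.4 1.  3.3] rot deg [-0.29  0.09 -0.02]
```

>>> {"method": "jog_arm", "body": {
  "series": [
    {"x":0.0004,"y":0.001,"z":0.003,"rx":-0.3,"ry":0,"rz":0},
    {"x":0,"y":0,"z":0.0,"rx":0,"ry":0,"rz":0}
  ]
}}

```text
time: 8.77
tool_pos: [0.4323, 0.0016, 0.0967]
ee_rot: [3.14, 0.001, -1.88]
wrist_force: [0.1, -0.1, -2.4]
width: 0.018
```

>>> {"method": "jog_arm", "body": {
  "series": [
    {"x":0,"y":0,"z":0.003,"rx":0,"ry":0,"rz":0}
  ]
}}

```text
time: 8.85
tool_pos: [0.4329, 0.0015, 0.0941]
ee_rot: [-3.142, 0.002, -1.88]
wrist_force: [1.8, -0.9, -1.7]
width: 0.018
```

>>> {"method": "jog_arm", "body": {
  "series": [
    {"x":0,"y":0,"z":0.003,"rx":0,"ry":0,"rz":0}
  ]
}}

```text
time: 8.93
tool_pos: [0.4329, 0.0015, 0.0908]
ee_rot: [3.142, 0.002, -1.881]
wrist_force: [-0.0, -0.5, -1.5]
width: 0.0176
```

Run:
```python
from h import *
goto(.4326,.0016,.090,-1.88)
```

```text
now [0.4329 0.0015 0.0908] [ 3.1415e+00  1.7000e-03 -1.8806e+00] F [-0.  -0.5 -1.5] w 0.0176 t 8.93
shift tool mm [-0.   0.3  0.8] rot deg [ 0.    0.1  -0.03]
```

>>> {"method": "jog_arm", "body": {
  "series": [
    {"x":0.0012,"y":-0.0004,"z":0.003,"rx":0,"ry":0,"rz":0}
  ]
}}

```text
time: 9.02
tool_pos: [0.4328, 0.0012, 0.0878]
ee_rot: [3.141, 0.004, -1.88]
wrist_force: [-1.4, 3.9, 2.2]
width: 0.0178
```

>>> {"method": "jog_arm", "body": {
  "series": [
    {"x":0.0008,"y":-0.0003,"z":0.003,"rx":0,"ry":0,"rz":0}
  ]
}}

```text
time: 9.1
tool_pos: [0.4327, 0.0014, 0.0848]
ee_rot: [3.139, 0.006, -1.88]
wrist_force: [-1.8, 4.7, 2.6]
width: 0.0177
```

Run:
```python
from h import *
goto(None,None,None,-1.88)
print(robot.get_obs()['wrist_torque'])
```

```text
now [0.4327 0.0014 0.0848] [ 3.1395  0.0063 -1.8801] F [-1.8  4.7  2.6] w 0.0177 t 9.1
shift tool mm [0. 0. 0.] rot deg [ 0.12  0.36 -0.01]
[0.95104041 0.37778742 0.01321377]
```

>>> {"method": "jog_arm", "body": {
  "series": [
    {"x":0.002,"y":-0.0003,"z":0.002,"rx":0,"ry":0.3,"rz":0}
  ]
}}

```text
time: 9.18
tool_pos: [0.4324, 0.001, 0.0828]
ee_rot: [3.139, 0.005, -1.88]
wrist_force: [-1.8, 5.5, 3.3]
width: 0.0178
```

>>> {"method": "jog_arm", "body": {
  "series": [
    {"x":0.002,"y":-0.0003,"z":0.002,"rx":0,"ry":0.3,"rz":0}
  ]
}}

```text
time: 9.27
tool_pos: [0.4324, 0.0005, 0.0813]
ee_rot: [3.139, 0.003, -1.88]
wrist_force: [-1.3, 4.8, 2.7]
width: 0.0177
```

>>> {"method": "jog_arm", "body": {
  "series": [
    {"x":0.002,"y":-0.0003,"z":0.002,"rx":0,"ry":0.2,"rz":0}
  ]
}}

```text
time: 9.35
tool_pos: [0.4325, 0.0001, 0.0798]
ee_rot: [3.139, 0.003, -1.879]
wrist_force: [-0.9, 5.2, 3.8]
width: 0.0178
```

>>> {"method": "jog_arm", "body": {
  "series": [
    {"x":0.002,"y":-0.0003,"z":0.002,"rx":0,"ry":0.1,"rz":0}
  ]
}}

```text
time: 9.43
tool_pos: [0.4325, -0.0004, 0.0783]
ee_rot: [3.138, 0.005, -1.879]
wrist_force: [-1.4, 5.4, 3.4]
width: 0.0173
```

>>> {"method": "jog_arm", "body": {
  "series": [
    {"x":0.0015,"y":-0.0003,"z":0.003,"rx":0,"ry":0,"rz":0}
  ]
}}

```text
time: 9.52
tool_pos: [0.4326, -0.0004, 0.0761]
ee_rot: [3.138, 0.008, -1.878]
wrist_force: [-2.3, 5.6, 9.2]
width: 0.018
```

Run:
```python
from h import *
goto(.4328,-.0012,None,-1.88)
```

```text
now [ 4.326e-01 -4.000e-04  7.610e-02] [ 3.1383  0.0082 -1.8781] F [-2.3  5.6  9.2] w 0.018 t 9.52
shift tool mm [ 0.7 -0.4 -0. ] rot deg [0.19 0.47 0.11]
```

>>> {"method": "jog_arm", "body": {
  "series": [
    {"x":0.002,"y":-0.0004,"z":0.0005,"rx":0.1,"ry":0.4,"rz":0}
  ]
}}

```text
time: 9.6
tool_pos: [0.4325, -0.0009, 0.0754]
ee_rot: [3.139, 0.005, -1.878]
wrist_force: [0.5, 6.6, -1.8]
width: 0.0178
```

>>> {"method": "jog_arm", "body": {
  "series": [
    {"x":0.0015,"y":-0.0004,"z":0.002,"rx":0.1,"ry":0.3,"rz":0}
  ]
}}

```text
time: 9.68
tool_pos: [0.4326, -0.001, 0.0737]
ee_rot: [3.141, 0.003, -1.878]
wrist_force: [-1.8, 5.5, 1.8]
width: 0.0179
```

Run:
```python
from h import *
goto(.4328,-.0012,None,-1.88)
```

```text
now [ 0.4326 -0.001   0.0737] [ 3.1406e+00  2.9000e-03 -1.8776e+00] F [-1.8  5.5  1.8] w 0.0179 t 9.68
shift tool mm [ 0.1 -0.3 -0. ] rot deg [0.06 0.16 0.14]
```

Going well; 12 mm remain.

>>> {"method": "jog_arm", "body": {
  "series": [
    {"x":0.0015,"y":-0.0002,"z":0.002,"rx":0,"ry":0.2,"rz":0}
  ]
}}

```text
time: 9.77
tool_pos: [0.4325, -0.001, 0.0719]
ee_rot: [3.14, 0.003, -1.877]
wrist_force: [-1.1, 4.9, 1.7]
width: 0.0179
```

>>> {"method": "jog_arm", "body": {
  "series": [
    {"x":0.001,"y":-0.0002,"z":0.002,"rx":0,"ry":0.1,"rz":0}
  ]
}}

```text
time: 9.85
tool_pos: [0.4325, -0.0009, 0.0701]
ee_rot: [3.14, 0.003, -1.877]
wrist_force: [-1.2, 4.0, 0.2]
width: 0.0176
```

>>> {"method": "jog_arm", "body": {
  "series": [
    {"x":0.001,"y":-0.0002,"z":0.002,"rx":0,"ry":0.1,"rz":0}
  ]
}}

```text
time: 9.93
tool_pos: [0.4325, -0.0009, 0.0682]
ee_rot: [3.14, 0.003, -1.876]
wrist_force: [-1.0, 4.8, 1.5]
width: 0.0177
```

>>> {"method": "jog_arm", "body": {
  "series": [
    {"x":0.0008,"y":-0.0002,"z":0.002,"rx":0,"ry":0.1,"rz":0}
  ]
}}

```text
time: 10.02
tool_pos: [0.4325, -0.0009, 0.0662]
ee_rot: [3.14, 0.003, -1.876]
wrist_force: [-0.1, 5.1, 1.6]
width: 0.018
```

>>> {"method": "jog_arm", "body": {
  "series": [
    {"x":0.0005,"y":-0.0002,"z":0.002,"rx":0,"ry":0.1,"rz":0}
  ]
}}

```text
time: 10.1
tool_pos: [0.4326, -0.0009, 0.0642]
ee_rot: [3.139, 0.003, -1.876]
wrist_force: [-0.9, 3.8, 1.7]
width: 0.0179
```

Run:
```python
from h import *
goto(.4328,-.0012,None,-1.88)
```

```text
now [ 0.4326 -0.0009  0.0642] [ 3.1393e+00  2.8000e-03 -1.8759e+00] F [-0.9  3.8  1.7] w 0.0179 t 10.1
shift tool mm [ 0.2 -0.3 -0. ] rot deg [0.13 0.16 0.23]
```

>>> {"method": "jog_arm", "body": {
  "series": [
    {"x":0,"y":0,"z":0.002,"rx":0.1,"ry":0.1,"rz":0}
  ]
}}

```text
time: 10.18
tool_pos: [0.4326, -0.0008, 0.062]
ee_rot: [3.141, 0.001, -1.876]
wrist_force: [-0.5, 3.3, 0.2]
width: 0.0179
```

>>> {"method": "jog_arm", "body": {
  "series": [
    {"x":0,"y":0,"z":0.001,"rx":0.1,"ry":0.1,"rz":0}
  ]
}}

```text
time: 10.27
tool_pos: [0.4326, -0.0008, 0.0613]
ee_rot: [-3.14, -0.001, -1.876]
wrist_force: [-3.2, 3.7, 8.0]
width: 0.0178
```

>>> {"method": "jog_arm", "body": {
  "series": [
    {"x":0,"y":0,"z":0.001,"rx":0,"ry":0,"rz":0}
  ]
}}

```text
time: 10.35
tool_pos: [0.4326, -0.0009, 0.0613]
ee_rot: [-3.14, -0.001, -1.876]
wrist_force: [-4.4, 3.5, 10.2]
width: 0.0179
```

>>> {"method": "jog_arm", "body": {
  "series": [
    {"x":0,"y":0,"z":0.0014,"rx":0,"ry":0,"rz":0}
  ]
}}

```text
time: 10.43
tool_pos: [0.4326, -0.0008, 0.0614]
ee_rot: [-3.14, -0.001, -1.876]
wrist_force: [-4.9, 3.8, 10.4]
width: 0.0179
```

>>> {"method": "jog_arm", "body": {
  "series": [
    {"x":0,"y":0,"z":0.0014,"rx":0,"ry":0,"rz":0}
  ]
}}

```text
time: 10.52
tool_pos: [0.4326, -0.0008, 0.0613]
ee_rot: [-3.14, -0.001, -1.876]
wrist_force: [-5.1, 3.7, 8.3]
width: 0.0175
```

>>> {"method": "jog_arm", "body": {
  "series": [
    {"x":-0.0004,"y":0.0006,"z":0.0019,"rx":0,"ry":0,"rz":0}
  ]
}}

```text
time: 10.6
tool_pos: [0.4326, -0.0008, 0.0613]
ee_rot: [-3.139, -0.002, -1.876]
wrist_force: [-3.6, 2.2, 11.9]
width: 0.0176
```

>>> {"method": "jog_arm", "body": {
  "series": [
    {"x":-0.0004,"y":0.0006,"z":0.0019,"rx":0,"ry":0,"rz":0}
  ]
}}

```text
time: 10.68
tool_pos: [0.4326, -0.0008, 0.0613]
ee_rot: [-3.137, -0.003, -1.876]
wrist_force: [-4.5, 3.0, 9.9]
width: 0.0176
```

>>> {"method": "jog_arm", "body": {
  "series": [
    {"x":-0.0004,"y":0.0004,"z":0.003,"rx":-0.25,"ry":-0.15,"rz":0}
  ]
}}

```text
time: 10.77
tool_pos: [0.4327, -0.0008, 0.0612]
ee_rot: [-3.14, -0.002, -1.876]
wrist_force: [-7.3, 3.6, 21.7]
width: 0.0177
```

>>> {"method": "jog_arm", "body": {
  "series": [
    {"x":-0.0004,"y":0.0004,"z":0.003,"rx":-0.25,"ry":-0.15,"rz":0}
  ]
}}

```text
time: 10.85
tool_pos: [0.4327, -0.0009, 0.0613]
ee_rot: [3.14, -0.0, -1.875]
wrist_force: [-6.2, 3.5, 15.8]
width: 0.0181
```

>>> {"method": "jog_arm", "body": {
  "series": [
    {"x":0,"y":0.0006,"z":0.0024,"rx":0,"ry":0,"rz":0}
  ]
}}

```text
time: 10.93
tool_pos: [0.4327, -0.0009, 0.0613]
ee_rot: [3.141, -0.0, -1.876]
wrist_force: [-3.7, 4.5, 9.5]
width: 0.0178
```

>>> {"method": "jog_arm", "body": {
  "series": [
    {"x":0,"y":0.0006,"z":0.0024,"rx":0,"ry":0,"rz":0}
  ]
}}

```text
time: 11.02
tool_pos: [0.4327, -0.0009, 0.0613]
ee_rot: [-3.14, -0.0, -1.876]
wrist_force: [-4.9, 3.3, 12.2]
width: 0.0176
```

>>> {"method": "jog_arm", "body": {
  "series": [
    {"x":0,"y":0.0003,"z":0.0027,"rx":-0.05,"ry":0,"rz":0}
  ]
}}

```text
time: 11.1
tool_pos: [0.4327, -0.0009, 0.0613]
ee_rot: [-3.14, -0.0, -1.876]
wrist_force: [-6.5, 3.2, 15.7]
width: 0.0178
```

>>> {"method": "jog_arm", "body": {
  "series": [
    {"x":0,"y":0.0003,"z":0.0027,"rx":-0.05,"ry":0,"rz":0}
  ]
}}

```text
time: 11.18
tool_pos: [0.4327, -0.0009, 0.0613]
ee_rot: [-3.14, -0.001, -1.876]
wrist_force: [-6.0, 4.5, 14.7]
width: 0.018
```

>>> {"method": "jog_arm", "body": {
  "series": [
    {"x":0,"y":0.0003,"z":0.0027,"rx":-0.05,"ry":0,"rz":0}
  ]
}}

```text
time: 11.27
tool_pos: [0.4327, -0.0009, 0.0613]
ee_rot: [-3.14, -0.001, -1.876]
wrist_force: [-5.6, 4.1, 14.2]
width: 0.018
```

Stable near 15 N; hold on for over half a second.

>>> {"method": "jog_arm", "body": {
  "series": [
    {"x":0,"y":0.0003,"z":0.0028,"rx":-0.05,"ry":0,"rz":0},
    {"x":0,"y":0.0003,"z":0.0028,"rx":-0.05,"ry":0,"rz":0},
    {"x":0,"y":0.0003,"z":0.0028,"rx":-0.05,"ry":0,"rz":0}
  ]
}}

```text
time: 11.52
tool_pos: [0.4327, -0.0009, 0.0613]
ee_rot: [-3.139, -0.001, -1.875]
wrist_force: [-5.7, 4.5, 14.8]
width: 0.0178
```

>>> {"method": "jog_arm", "body": {
  "series": [
    {"x":0,"y":0.0003,"z":0.0028,"rx":-0.05,"ry":0,"rz":0},
    {"x":0,"y":0.0003,"z":0.0028,"rx":-0.05,"ry":0,"rz":0},
    {"x":0,"y":0.0003,"z":0.0028,"rx":-0.05,"ry":0,"rz":0}
  ]
}}

```text
time: 11.77
tool_pos: [0.4327, -0.0009, 0.0613]
ee_rot: [-3.139, -0.001, -1.875]
wrist_force: [-5.9, 4.6, 14.5]
width: 0.0177
```

>>> {"method": "jog_arm", "body": {
  "series": [
    {"x":0,"y":0.0003,"z":0.0028,"rx":-0.05,"ry":0,"rz":0},
    {"x":0,"y":0.0003,"z":0.0028,"rx":-0.05,"ry":0,"rz":0},
    {"x":0,"y":0.0003,"z":0.0028,"rx":-0.05,"ry":0,"rz":0}
  ]
}}

```text
time: 12.02
tool_pos: [0.4327, -0.0009, 0.0613]
ee_rot: [-3.138, -0.002, -1.875]
wrist_force: [-6.3, 3.5, 14.8]
width: 0.0178
```

>>> {"method": "jog_arm", "body": {
  "series": [
    {"x":0,"y":0,"z":0,"rx":-0.15,"ry":0,"rz":0},
    {"x":0,"y":0,"z":0,"rx":0,"ry":0,"rz":0}
  ]
}}

```text
time: 12.18
tool_pos: [0.4325, -0.0009, 0.0619]
ee_rot: [-3.14, -0.002, -1.875]
wrist_force: [-0.8, 4.0, -0.5]
width: 0.018
```

>>> {"method": "jog_arm", "body": {
  "series": [
    {"x":0,"y":0,"z":0,"rx":0,"ry":0,"rz":0},
    {"x":0,"y":0,"z":0,"rx":0,"ry":0,"rz":0},
    {"x":0,"y":0,"z":0,"rx":0,"ry":0,"rz":0},
    {"x":0,"y":0,"z":0,"rx":0,"ry":0,"rz":0}
  ],
  "claw": 0.5
}}

```text
time: 12.52
tool_pos: [0.4339, -0.005, 0.0615]
ee_rot: [-3.135, -0.01, -1.875]
wrist_force: [0.3, 0.0, -0.5]
width: 0.0409
```

Run:
```python
from h import *
goto(.4327,-.0009,.17,-1.88)
p=cams.snapshot('scene');save(p,'s10.png')
i=p['img'][:,:,::-1][130:280,190:340]
cv2.imwrite('pics/s10h.png',cv2.resize(i,None,fx=4,fy=4,interpolation=cv2.INTER_CUBIC))
```

```text
now [ 0.4339 -0.005   0.0615] [-3.1347 -0.0099 -1.8755] F [ 0.3  0.  -0.5] w 0.0409 t 12.52
shift tool mm [  -2.5    1.6 -108.5] rot deg [-0.4  -0.56  0.26]
```

View pics/s10h.png

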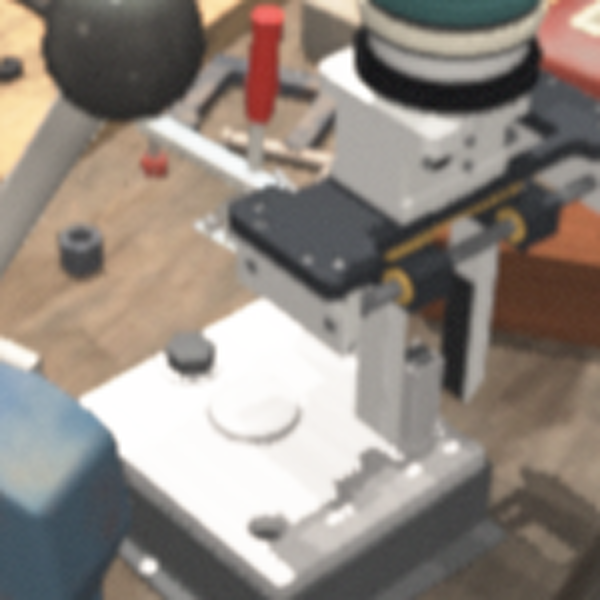

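>>> {"method": "jog_arm", "body": {
  "series": [
    {"x":-0.0025,"y":0.0016,"z":-0.01,"rx":-0.4,"ry":-0.5,"rz":0},
    {"x":0,"y":0,"z":-0.03,"rx":0,"ry":0,"rz":0},
    {"x":0,"y":0,"z":-0.035,"rx":0,"ry":0,"rz":0},
    {"x":0,"y":0,"z":-0.035,"rx":0,"ry":0,"rz":0},
    {"x":0,"y":0,"z":0,"rx":0,"ry":0,"rz":0}
  ]
}}

```text
time: 12.98
tool_pos: [0.4308, -0.0034, 0.1718]
ee_rot: [3.133, -0.006, -1.877]
wrist_force: [1.5, -0.2, 0.4]
width: 0.0473
```

Run:
```python
from h import *
goto(.40,-.09,.17,-1.264)
p=cams.snapshot('wrist');save(p,'w11.png')
p=cams.snapshot('scene');save(p,'s11.png')
i=p['img'][:,:,::-1][160:280,200:320]
cv2.imwrite('pics/s11h.png',cv2.resize(i,None,fx=5,fy=5,interpolation=cv2.INTER_CUBIC))
```

```text
now [ 0.4308 -0.0034  0.1718] [ 3.1332 -0.0058 -1.877 ] F [ 1.5 -0.2  0.4] w 0.0473 t 12.98
shift tool mm [91.8  3.2  2.3] rot deg [  0.57  -0.18 -35.12]
```

View pics/w11.png

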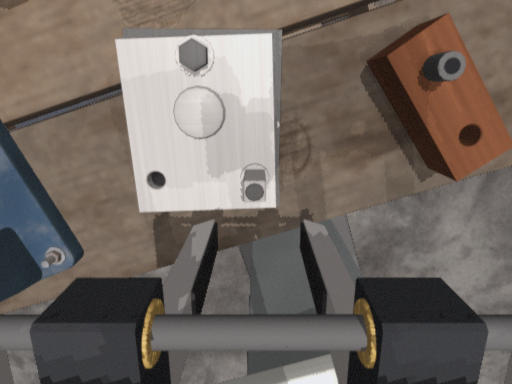

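View pics/s11h.png

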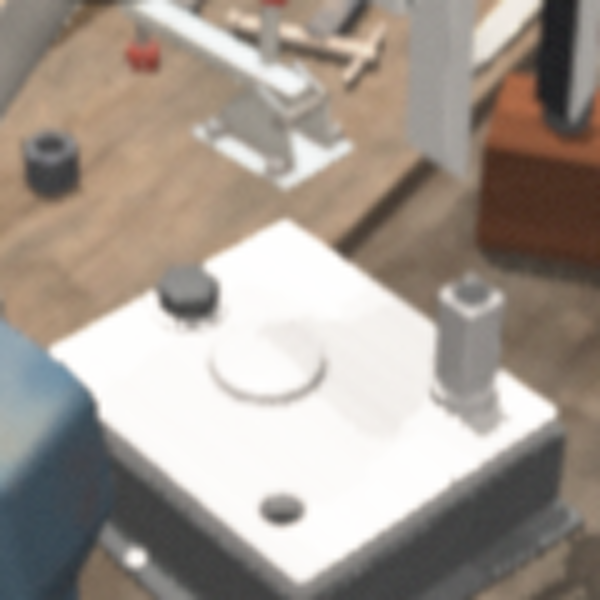

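Run:
```python
from h import *
goto(.4775,-.1717,.13,-1.88)
```

```text
now [ 0.4279 -0.003   0.1661] [ 3.124  -0.0072 -1.8769] F [ 0.3 -0.5 -0.8] w 0.0471 t 13.08
shift tool mm [145.7 -98.7  35.4] rot deg [ 1.01 -0.41  0.17]
```

>>> {"method": "jog_arm", "body": {
  "series": [
    {"x":0.03,"y":-0.02,"z":0,"rx":0.3,"ry":-0.1,"rz":0},
    {"x":0.03,"y":-0.02,"z":0,"rx":0.3,"ry":-0.1,"rz":0},
    {"x":0.03,"y":-0.02,"z":0.005,"rx":0.2,"ry":-0.1,"rz":0},
    {"x":0.03,"y":-0.02,"z":0.01,"rx":0.2,"ry":0,"rz":0},
    {"x":0.022,"y":-0.016,"z":0.01,"rx":0,"ry":0,"rz":0},
    {"x":0,"y":0,"z":0,"rx":0,"ry":0,"rz":0},
    {"x":0,"y":0,"z":0,"rx":0,"ry":0,"rz":0}
  ]
}}

```text
time: 13.67
tool_pos: [0.4735, -0.1713, 0.1274]
ee_rot: [3.126, -0.001, -1.871]
wrist_force: [0.1, -0.8, 0.0]
width: 0.0472
```

Run:
```python
from h import *
goto(.4775,-.1717,.11,-1.88)
```

```text
now [ 0.4735 -0.1713  0.1274] [ 3.1261e+00 -9.0000e-04 -1.8713e+00] F [ 0.1 -0.8  0. ] w 0.0472 t 13.67
shift tool mm [-0.8 -4.2 17.3] rot deg [ 0.89 -0.05  0.5 ]
```

>>> {"method": "jog_arm", "body": {
  "series": [
    {"x":-0.0004,"y":-0.002,"z":0.01,"rx":0.45,"ry":0,"rz":0.3},
    {"x":-0.0004,"y":-0.002,"z":0.008,"rx":0.45,"ry":0,"rz":0.2},
    {"x":0,"y":0,"z":0,"rx":0,"ry":0,"rz":0},
    {"x":0,"y":0,"z":0,"rx":0,"ry":0,"rz":0}
  ]
}}

```text
time: 14.0
tool_pos: [0.4745, -0.1686, 0.104]
ee_rot: [3.134, 0.001, -1.879]
wrist_force: [-0.3, 0.1, -0.5]
width: 0.0472
```

Run:
```python
from h import *
goto(.4775,-.1717,.0575,-1.88)
p=cams.snapshot('wrist');save(p,'w12.png')
o=robot.get_obs();Rc=R.from_euler('xyz',o['ee_rot']);T=o['tool_pos']
print(proj(p,T+Rc.apply([0,0,T[2]-.081])))
i=p['img'][:,:,::-1][150:300,180:340]
cv2.imwrite('pics/w12h.png',cv2.resize(i,None,fx=4,fy=4,interpolation=cv2.INTER_CUBIC))
```

```text
now [ 0.4745 -0.1686  0.104 ] [ 3.1337e+00  7.0000e-04 -1.8793e+00] F [-0.3  0.1 -0.5] w 0.0472 t 14.0
shift tool mm [ 2.  -4.2 46.5] rot deg [0.45 0.04 0.04]
[257.93832932 220.16040344]
```

View pics/w12h.png

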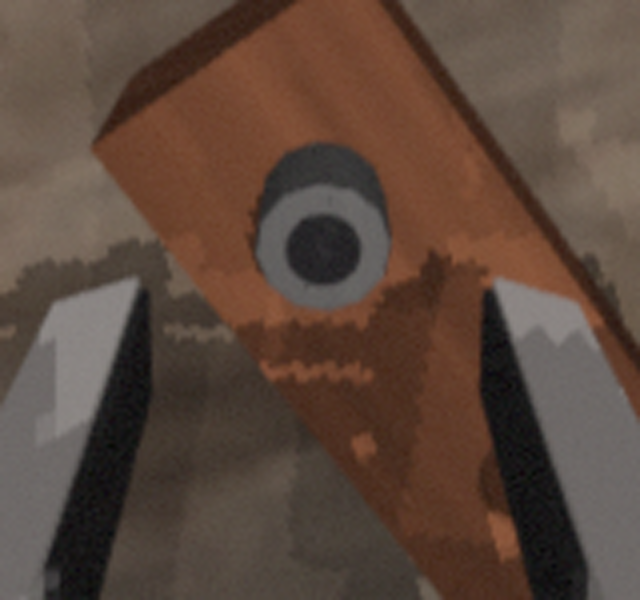

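>>> {"method": "jog_arm", "body": {
  "series": [
    {"x":0.0007,"y":-0.0018,"z":0.015,"rx":0.25,"ry":0,"rz":0},
    {"x":0.0006,"y":-0.0017,"z":0.015,"rx":0.2,"ry":0,"rz":0},
    {"x":0,"y":0,"z":0.004,"rx":0,"ry":0,"rz":0},
    {"x":0,"y":0,"z":0,"rx":0,"ry":0,"rz":0}
  ]
}}

```text
time: 14.38
tool_pos: [0.4791, -0.1692, 0.0726]
ee_rot: [-3.135, 0.0, -1.875]
wrist_force: [-0.5, 0.4, 0.7]
width: 0.047
```

Run:
```python
from h import *
goto(.4767,-.1710,.0575,-1.88)
```

```text
now [ 0.4791 -0.1692  0.0726] [-3.1355  0.     -1.875 ] F [-0.5  0.4  0.7] w 0.047 t 14.38
shift tool mm [ 2.4  1.8 15.1] rot deg [-0.35  0.    0.28]
```

>>> {"method": "jog_arm", "body": {
  "series": [
    {"x":0.002,"y":0.001,"z":0.009,"rx":-0.3,"ry":0,"rz":0.2},
    {"x":0,"y":0,"z":0.003,"rx":0,"ry":0,"rz":0},
    {"x":0,"y":0,"z":0,"rx":0,"ry":0,"rz":0}
  ]
}}

```text
time: 14.63
tool_pos: [0.4786, -0.1708, 0.062]
ee_rot: [-3.138, -0.0, -1.878]
wrist_force: [-0.4, -0.9, 1.6]
width: 0.047
```

Run:
```python
from h import *
goto(.4774,-.1709,.0575,-1.88)
p=cams.snapshot('wrist');save(p,'w13.png')
i=p['img'][:,:,::-1][170:320,180:340]
cv2.imwrite('pics/w13h.png',cv2.resize(i,None,fx=4,fy=4,interpolation=cv2.INTER_CUBIC))
```

```text
now [ 0.4786 -0.1708  0.062 ] [-3.1379e+00 -5.0000e-04 -1.8776e+00] F [-0.4 -0.9  1.6] w 0.047 t 14.63
shift tool mm [0.4 1.1 4.5] rot deg [-0.21 -0.03  0.14]
```

View pics/w13h.png

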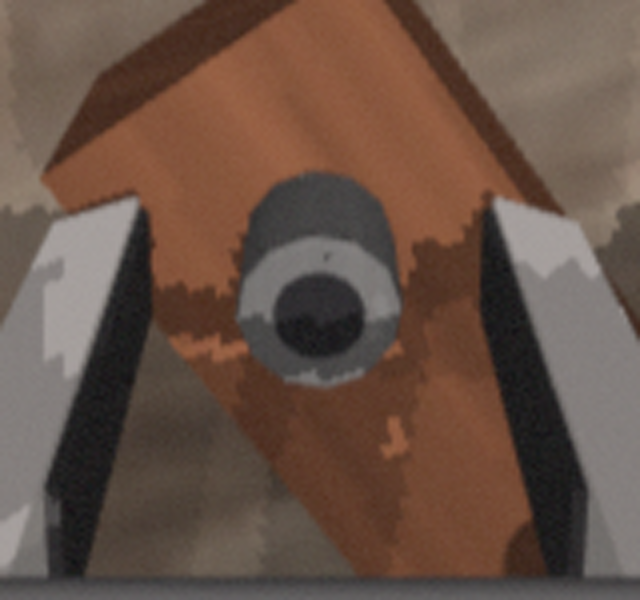

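Run:
```python
from h import *
p=cams.snapshot('wrist')
o=robot.get_obs();Rc=R.from_euler('xyz',o['ee_rot']);T=o['tool_pos']
print(T,o['ee_rot'])
print(proj(p,T+Rc.apply([0,0,T[2]-.081])),proj(p,T+Rc.apply([0,0,-.037])))
```

```text
[ 0.47867534 -0.17089444  0.06230828] [-3.13750060e+00 -5.69211773e-04 -1.87758454e+00]
[257.93615398 249.22600163] [257.81454326 266.79341946]
```

>>> {"method": "jog_arm", "body": {
  "series": [
    {"x":0.0004,"y":0.0013,"z":0.004,"rx":-0.2,"ry":0,"rz":0},
    {"x":0,"y":0,"z":0,"rx":0,"ry":0,"rz":0}
  ]
}}

```text
time: 14.9
tool_pos: [0.4777, -0.1712, 0.0589]
ee_rot: [-3.14, -0.001, -1.878]
wrist_force: [-0.2, -0.3, 0.2]
width: 0.0469
```

Run:
```python
from h import *
goto(.4774,-.1709,.0575,-1.88)
```

```text
now [ 0.4777 -0.1712  0.0589] [-3.1397e+00 -8.0000e-04 -1.8777e+00] F [-0.2 -0.3  0.2] w 0.0469 t 14.9
shift tool mm [-0.2  0.4  1.4] rot deg [-0.11 -0.05  0.13]
```

>>> {"method": "jog_arm", "body": {
  "series": [
    {"x":0,"y":0.0003,"z":0.0012,"rx":-0.1,"ry":0,"rz":0},
    {"x":0,"y":0,"z":0,"rx":0,"ry":0,"rz":0},
    {"x":0,"y":0,"z":0,"rx":0,"ry":0,"rz":0},
    {"x":0,"y":0,"z":0,"rx":0,"ry":0,"rz":0},
    {"x":0,"y":0,"z":0,"rx":0,"ry":0,"rz":0},
    {"x":0,"y":0,"z":0,"rx":0,"ry":0,"rz":0},
    {"x":0,"y":0,"z":0,"rx":0,"ry":0,"rz":0}
  ],
  "claw": 0
}}

```text
time: 15.48
tool_pos: [0.4778, -0.1714, 0.0581]
ee_rot: [-3.141, -0.001, -1.878]
wrist_force: [-0.1, 1.2, -0.1]
width: 0.0216
```

Run:
```python
from h import *
goto(.4774,-.1709,.0575,-1.88)
```

```text
now [ 0.4778 -0.1714  0.0581] [-3.1406e+00 -9.0000e-04 -1.8780e+00] F [-0.1  1.2 -0.1] w 0.0216 t 15.48
shift tool mm [-0.4  0.5  0.6] rot deg [-0.06 -0.05  0.12]
```

>>> {"method": "jog_arm", "body": {
  "series": [
    {"x":0,"y":0,"z":-0.03,"rx":0,"ry":0,"rz":0},
    {"x":0,"y":0,"z":-0.036,"rx":0,"ry":0,"rz":0},
    {"x":0,"y":0,"z":-0.036,"rx":0,"ry":0,"rz":0},
    {"x":0,"y":0,"z":0,"rx":0,"ry":0,"rz":0}
  ]
}}

```text
time: 15.82
tool_pos: [0.4765, -0.1705, 0.1591]
ee_rot: [3.136, 0.0, -1.878]
wrist_force: [1.0, -0.6, -0.2]
width: 0.0212
```

Run:
```python
from h import *
goto(.4561,.0858,.158,-1.833)
```

```text
now [ 0.4765 -0.1705  0.1591] [ 3.1364e+00  4.0000e-04 -1.8780e+00] F [ 1.  -0.6 -0.2] w 0.0212 t 15.82
shift tool mm [-238.2   96.9    1.7] rot deg [ 0.29  0.03 -2.58]
```

>>> {"method": "jog_arm", "body": {
  "series": [
    {"x":-0.034,"y":0.0138,"z":-0.001,"rx":0,"ry":0,"rz":-0.4},
    {"x":-0.034,"y":0.0138,"z":-0.001,"rx":0,"ry":0,"rz":-0.4},
    {"x":-0.034,"y":0.0138,"z":-0.001,"rx":0,"ry":0,"rz":-0.4},
    {"x":-0.034,"y":0.0138,"z":0,"rx":0,"ry":0,"rz":-0.4},
    {"x":-0.034,"y":0.0138,"z":0,"rx":0,"ry":0,"rz":-0.4},
    {"x":-0.034,"y":0.0138,"z":0,"rx":0,"ry":0,"rz":0},
    {"x":-0.034,"y":0.0138,"z":0,"rx":0,"ry":0,"rz":0},
    {"x":0,"y":0,"z":0,"rx":0,"ry":0,"rz":0},
    {"x":0,"y":0,"z":0,"rx":0,"ry":0,"rz":0}
  ]
}}

```text
time: 16.57
tool_pos: [0.4501, 0.0936, 0.1592]
ee_rot: [3.138, -0.001, -1.847]
wrist_force: [0.3, 0.2, -0.7]
width: 0.0213
```

Run:
```python
from h import *
goto(.4561,.0858,.113,-1.833)
```

```text
now [0.4501 0.0936 0.1592] [ 3.1380e+00 -1.0000e-03 -1.8468e+00] F [ 0.3  0.2 -0.7] w 0.0213 t 16.57
shift tool mm [ 5.8 -8.  46.1] rot deg [ 0.21 -0.06 -0.79]
```

>>> {"method": "jog_arm", "body": {
  "series": [
    {"x":0.003,"y":-0.004,"z":0.015,"rx":0.1,"ry":0,"rz":-0.4},
    {"x":0.0025,"y":-0.004,"z":0.015,"rx":0,"ry":0,"rz":-0.4},
    {"x":0,"y":0,"z":0.012,"rx":0,"ry":0,"rz":0},
    {"x":0,"y":0,"z":0,"rx":0,"ry":0,"rz":0},
    {"x":0,"y":0,"z":0,"rx":0,"ry":0,"rz":0}
  ]
}}

```text
time: 16.98
tool_pos: [0.4564, 0.0825, 0.1142]
ee_rot: [3.139, -0.003, -1.834]
wrist_force: [0.1, -0.0, -0.4]
width: 0.0211
```

Run:
```python
from h import *
goto(.4561,.0858,.10,-1.833)
p=cams.snapshot('wrist');save(p,'w14.png');i=p['img'][:,:,::-1][170:250,210:310].astype(float)
i=np.clip((i-20)*1.3,0,255).astype(np.uint8)
cv2.imwrite('pics/w14h.png',cv2.resize(i,None,fx=7,fy=7,interpolation=cv2.INTER_CUBIC))
p=cams.snapshot('scene');save(p,'s14.png')
i=p['img'][:,:,::-1][180:280,200:320]
cv2.imwrite('pics/s14h.png',cv2.resize(i,None,fx=6,fy=6,interpolation=cv2.INTER_CUBIC))
```

```text
now [0.4564 0.0825 0.1142] [ 3.1392 -0.0033 -1.8339] F [ 0.1 -0.  -0.4] w 0.0211 t 16.98
shift tool mm [-3.2  1.2 14.2] rot deg [ 0.14 -0.19 -0.05]
```

View pics/w14h.png

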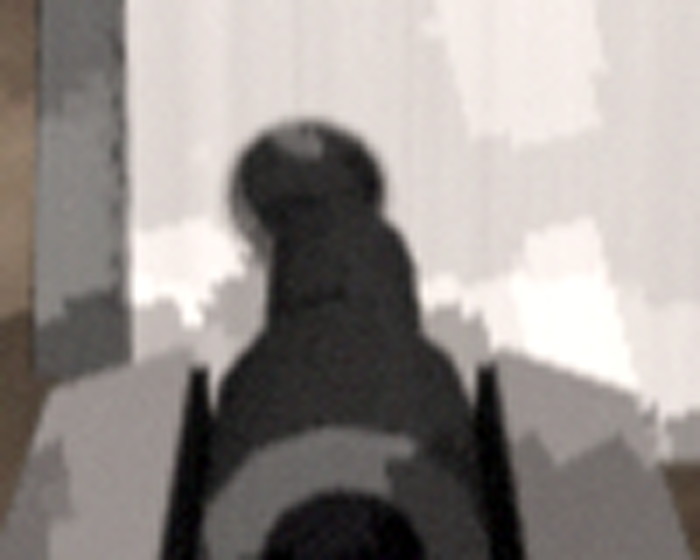

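View pics/s14h.png

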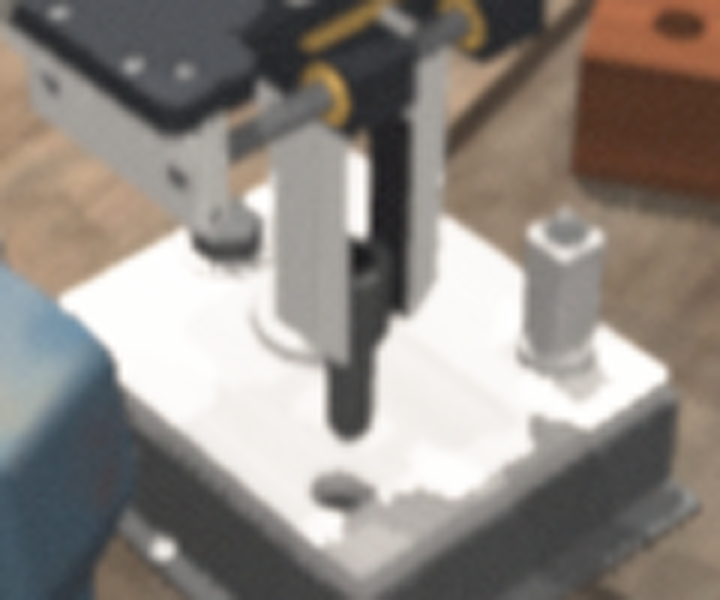

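Run:
```python
from h import *
p=cams.snapshot('scene')
f=lambda x,y,z: ray(p,200+(x+.5)/6-.5,180+(y+.5)/6-.5,z)
o=robot.get_obs();T=o['tool_pos'];z=T[2]-.0431
t=f(349,434,z); h=f(342,492,.05)
print(T,t,h)
# proj of tip disc centre vs image
q=proj(p,[T[0],T[1],z]);print((q-[200,180])*6)
d=h-t;a=-1.834;tx=np.array([np.cos(a),np.sin(a)]);ty=np.array([np.sin(a),-np.cos(a)])
print('tool shift',d[:2]@tx*1e3,d[:2]@ty*1e3)
# hole a by pin collar at b: collar top visible
print('pin collar?',f(557,350,.053))
w=cams.snapshot('wrist');Rc=R.from_euler('xyz',o['ee_rot'])
for dd in (.0431,T[2]-.05):print((proj(w,T+Rc.apply([0,0,dd]))-[210,170])*7)
```

```text
[0.45693954 0.08303785 0.11515573] [0.45640267 0.08450558 0.07205573] [0.45703767 0.08674648 0.05      ]
[347.665849   427.76456008]
tool shift -2.3289324059806242 -0.030104005166291057
pin collar? [0.43266953 0.00186335 0.053     ]
[337.35154396 276.0131911 ]
[337.83832572 207.6628245 ]
```

>>> {"method": "jog_arm", "body": {
  "series": [
    {"x":-0.0016,"y":0.0005,"z":0.008,"rx":0,"ry":-0.1,"rz":0},
    {"x":-0.0016,"y":0.0005,"z":0.007,"rx":0,"ry":0,"rz":0},
    {"x":0,"y":0,"z":0,"rx":0,"ry":0,"rz":0},
    {"x":0,"y":0,"z":0,"rx":0,"ry":0,"rz":0}
  ]
}}

```text
time: 17.52
tool_pos: [0.4585, 0.0868, 0.1012]
ee_rot: [-3.137, 0.001, -1.833]
wrist_force: [0.3, -0.7, -0.6]
width: 0.0215
```

Run:
```python
from h import *
goto(.4569,.0863,.097,-1.833)
p=cams.snapshot('wrist');save(p,'w15.png');i=p['img'][:,:,::-1][170:250,210:310].astype(float)
i=np.clip((i-20)*1.3,0,255).astype(np.uint8)
cv2.imwrite('pics/w15h.png',cv2.resize(i,None,fx=7,fy=7,interpolation=cv2.INTER_CUBIC))
p=cams.snapshot('scene');save(p,'s15.png')
i=p['img'][:,:,::-1][220:280,220:290]
cv2.imwrite('pics/s15h.png',cv2.resize(i,None,fx=9,fy=9,interpolation=cv2.INTER_CUBIC))
```

```text
now [0.4585 0.0868 0.1012] [-3.1373e+00  1.4000e-03 -1.8334e+00] F [ 0.3 -0.7 -0.6] w 0.0215 t 17.52
shift tool mm [0.9 1.4 4.2] rot deg [-0.25  0.08 -0.02]
```

View pics/w15h.png

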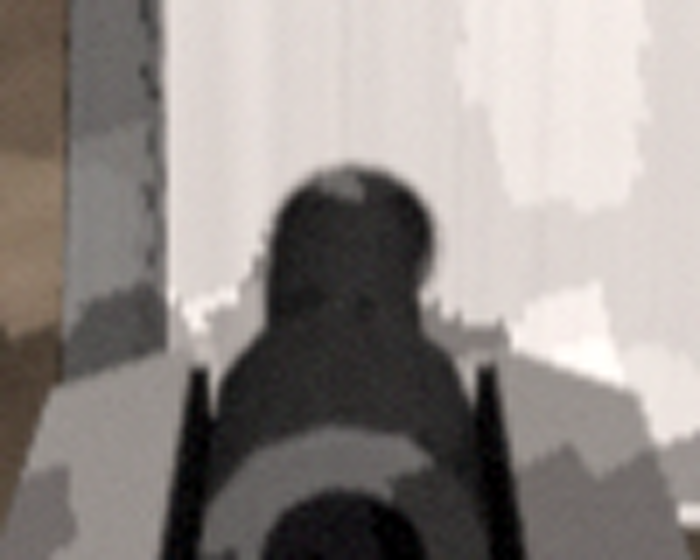

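View pics/s15h.png

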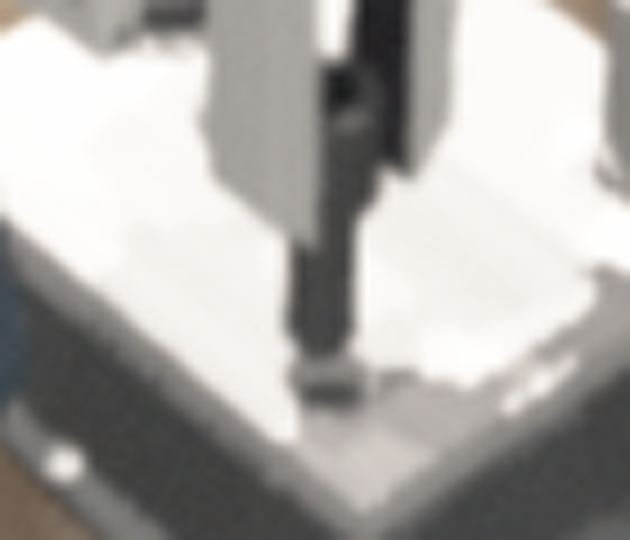

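>>> {"method": "jog_arm", "body": {
  "series": [
    {"x":0.0009,"y":0.0015,"z":0.003,"rx":-0.25,"ry":0.05,"rz":0},
    {"x":0,"y":0,"z":0,"rx":0,"ry":0,"rz":0}
  ]
}}

```text
time: 17.78
tool_pos: [0.4568, 0.0865, 0.0984]
ee_rot: [-3.142, 0.001, -1.833]
wrist_force: [-1.2, -0.6, -1.9]
width: 0.0217
```

Run:
```python
from h import *
goto(.4569,.0863,.090,-1.833)
```

```text
now [0.4568 0.0865 0.0984] [-3.1416e+00  6.0000e-04 -1.8330e+00] F [-1.2 -0.6 -1.9] w 0.0217 t 17.78
shift tool mm [ 0.1 -0.1  8.4] rot deg [-0.    0.03  0.  ]
```

Now lower gently, feeling (tip at 55 mm).

>>> {"method": "jog_arm", "body": {
  "series": [
    {"x":0,"y":0,"z":0.004,"rx":0,"ry":0,"rz":0}
  ]
}}

```text
time: 17.87
tool_pos: [0.4575, 0.0865, 0.0951]
ee_rot: [-3.14, 0.001, -1.833]
wrist_force: [-0.1, 0.2, -1.3]
width: 0.0213
```

>>> {"method": "jog_arm", "body": {
  "series": [
    {"x":0,"y":0,"z":0.003,"rx":0,"ry":0,"rz":0}
  ]
}}

```text
time: 17.95
tool_pos: [0.4574, 0.0865, 0.0918]
ee_rot: [-3.14, 0.001, -1.833]
wrist_force: [-0.1, -0.4, -1.8]
width: 0.0216
```

>>> {"method": "jog_arm", "body": {
  "series": [
    {"x":0,"y":0,"z":0.002,"rx":0,"ry":0,"rz":0}
  ]
}}

```text
time: 18.03
tool_pos: [0.4574, 0.0865, 0.0893]
ee_rot: [-3.14, 0.001, -1.833]
wrist_force: [0.5, 0.1, 0.0]
width: 0.0211
```

Run:
```python
from h import *
goto(.4569,.0863,.090,-1.833)
```

```text
now [0.4574 0.0865 0.0893] [-3.1400e+00  1.1000e-03 -1.8329e+00] F [0.5 0.1 0. ] w 0.0211 t 18.03
shift tool mm [ 0.3  0.4 -0.7] rot deg [-0.09  0.06  0.  ]
```

>>> {"method": "jog_arm", "body": {
  "series": [
    {"x":0,"y":0.0004,"z":0.002,"rx":0,"ry":0,"rz":0}
  ]
}}

```text
time: 18.12
tool_pos: [0.457, 0.0866, 0.087]
ee_rot: [-3.14, 0.001, -1.833]
wrist_force: [0.0, 0.1, -0.7]
width: 0.0215
```

>>> {"method": "jog_arm", "body": {
  "series": [
    {"x":0,"y":0,"z":0.002,"rx":0,"ry":0,"rz":0}
  ]
}}

```text
time: 18.2
tool_pos: [0.4568, 0.0866, 0.0846]
ee_rot: [-3.141, 0.001, -1.833]
wrist_force: [0.4, 0.6, -1.6]
width: 0.0213
```

Run:
```python
from h import *
goto(.4569,.0863,.080,-1.833)
```

```text
now [0.4568 0.0866 0.0846] [-3.1405e+00  9.0000e-04 -1.8329e+00] F [ 0.4  0.6 -1.6] w 0.0213 t 18.2
shift tool mm [ 0.2 -0.2  4.6] rot deg [-0.06  0.05  0.  ]
```

>>> {"method": "jog_arm", "body": {
  "series": [
    {"x":0,"y":0,"z":0.002,"rx":0,"ry":0,"rz":0}
  ]
}}

```text
time: 18.28
tool_pos: [0.4567, 0.0865, 0.0823]
ee_rot: [-3.141, 0.001, -1.833]
wrist_force: [1.5, -1.0, 0.2]
width: 0.021
```

>>> {"method": "jog_arm", "body": {
  "series": [
    {"x":0,"y":0,"z":0.002,"rx":0,"ry":0,"rz":0}
  ]
}}

```text
time: 18.37
tool_pos: [0.4567, 0.0865, 0.0801]
ee_rot: [-3.141, 0.001, -1.833]
wrist_force: [0.2, 0.8, -0.9]
width: 0.0213
```

>>> {"method": "jog_arm", "body": {
  "series": [
    {"x":0,"y":0,"z":0.002,"rx":0,"ry":0,"rz":0}
  ]
}}

```text
time: 18.45
tool_pos: [0.4567, 0.0865, 0.0779]
ee_rot: [-3.141, 0.001, -1.833]
wrist_force: [-0.0, 0.2, -1.0]
width: 0.0216
```

>>> {"method": "jog_arm", "body": {
  "series": [
    {"x":0,"y":0,"z":0.002,"rx":0,"ry":0,"rz":0}
  ]
}}

```text
time: 18.53
tool_pos: [0.4566, 0.0865, 0.0756]
ee_rot: [-3.141, 0.001, -1.833]
wrist_force: [0.7, 0.7, -0.2]
width: 0.0221
```

In the block's hole without contact. On down.

>>> {"method": "jog_arm", "body": {
  "series": [
    {"x":0,"y":0,"z":0.0025,"rx":0,"ry":0,"rz":0},
    {"x":0,"y":0,"z":0.0025,"rx":0,"ry":0,"rz":0}
  ]
}}

```text
time: 18.7
tool_pos: [0.4567, 0.0864, 0.0703]
ee_rot: [-3.141, 0.001, -1.833]
wrist_force: [0.1, -0.7, -0.6]
width: 0.0219
```

>>> {"method": "jog_arm", "body": {
  "series": [
    {"x":0,"y":0,"z":0.0025,"rx":0,"ry":0,"rz":0},
    {"x":0,"y":0,"z":0.0025,"rx":0,"ry":0,"rz":0}
  ]
}}

```text
time: 18.87
tool_pos: [0.4567, 0.0864, 0.0647]
ee_rot: [-3.141, 0.001, -1.833]
wrist_force: [1.1, -0.2, -1.4]
width: 0.0212
```

>>> {"method": "jog_arm", "body": {
  "series": [
    {"x":0,"y":0,"z":0.0025,"rx":0,"ry":0,"rz":0},
    {"x":0,"y":0,"z":0.002,"rx":0,"ry":0,"rz":0}
  ]
}}

```text
time: 19.03
tool_pos: [0.4566, 0.0864, 0.0595]
ee_rot: [-3.141, 0.0, -1.833]
wrist_force: [0.1, 0.4, -1.1]
width: 0.0212
```

>>> {"method": "jog_arm", "body": {
  "series": [
    {"x":0,"y":0,"z":0.002,"rx":0,"ry":0,"rz":0}
  ]
}}

```text
time: 19.12
tool_pos: [0.4567, 0.0864, 0.0573]
ee_rot: [-3.141, 0.001, -1.833]
wrist_force: [-0.1, -0.1, -1.6]
width: 0.0215
```

>>> {"method": "jog_arm", "body": {
  "series": [
    {"x":0,"y":0,"z":0.002,"rx":0,"ry":0,"rz":0}
  ]
}}

```text
time: 19.2
tool_pos: [0.4566, 0.0865, 0.055]
ee_rot: [-3.141, 0.001, -1.833]
wrist_force: [0.1, 0.7, -0.7]
width: 0.0214
```

>>> {"method": "jog_arm", "body": {
  "series": [
    {"x":0,"y":0,"z":0.0013,"rx":0,"ry":0,"rz":0}
  ]
}}

```text
time: 19.28
tool_pos: [0.4565, 0.0865, 0.0534]
ee_rot: [-3.141, 0.0, -1.833]
wrist_force: [0.7, -0.2, -1.6]
width: 0.0217
```

>>> {"method": "jog_arm", "body": {
  "series": [
    {"x":0,"y":0,"z":0.001,"rx":0,"ry":0,"rz":0}
  ]
}}

```text
time: 19.37
tool_pos: [0.4567, 0.0864, 0.053]
ee_rot: [-3.141, 0.0, -1.833]
wrist_force: [-3.1, 0.1, 8.7]
width: 0.0216
```

>>> {"method": "jog_arm", "body": {
  "series": [
    {"x":0,"y":0,"z":0.001,"rx":0,"ry":0,"rz":0}
  ]
}}

```text
time: 19.45
tool_pos: [0.4567, 0.0865, 0.053]
ee_rot: [-3.141, 0.0, -1.833]
wrist_force: [-4.2, -0.4, 6.6]
width: 0.0214
```

Head seated at TCP 0.053 as predicted. Relax and release.

>>> {"method": "jog_arm", "body": {
  "series": [
    {"x":0,"y":0,"z":0,"rx":0,"ry":0,"rz":0},
    {"x":0,"y":0,"z":0,"rx":0,"ry":0,"rz":0}
  ]
}}

```text
time: 19.62
tool_pos: [0.4568, 0.0864, 0.0535]
ee_rot: [-3.141, 0.0, -1.833]
wrist_force: [-0.6, -0.5, -1.5]
width: 0.0214
```

>>> {"method": "jog_arm", "body": {
  "series": [
    {"x":0,"y":0,"z":0,"rx":0,"ry":0,"rz":0},
    {"x":0,"y":0,"z":0,"rx":0,"ry":0,"rz":0},
    {"x":0,"y":0,"z":0,"rx":0,"ry":0,"rz":0},
    {"x":0,"y":0,"z":0,"rx":0,"ry":0,"rz":0}
  ],
  "claw": 0.45
}}

```text
time: 19.95
tool_pos: [0.4578, 0.0866, 0.0539]
ee_rot: [-3.138, 0.001, -1.833]
wrist_force: [0.8, 0.3, 0.3]
width: 0.0415
```

Run:
```python
from h import *
goto(.4569,.0863,.20,-1.833)
```

```text
now [0.4578 0.0866 0.0539] [-3.1384e+00  1.4000e-03 -1.8330e+00] F [0.8 0.3 0.3] w 0.0415 t 19.95
shift tool mm [   0.3    0.3 -146.1] rot deg [-0.18  0.08  0.  ]
```

>>> {"method": "jog_arm", "body": {
  "series": [
    {"x":0,"y":0,"z":-0.008,"rx":0,"ry":0,"rz":0},
    {"x":0,"y":0,"z":-0.02,"rx":0,"ry":0,"rz":0},
    {"x":0,"y":0,"z":-0.03,"rx":0,"ry":0,"rz":0},
    {"x":0,"y":0,"z":-0.03,"rx":0,"ry":0,"rz":0},
    {"x":0,"y":0,"z":-0.03,"rx":0,"ry":0,"rz":0},
    {"x":0,"y":0.02,"z":-0.02,"rx":0,"ry":0,"rz":0},
    {"x":0,"y":0.03,"z":0,"rx":0,"ry":0,"rz":0},
    {"x":0,"y":0,"z":0,"rx":0,"ry":0,"rz":0},
    {"x":0,"y":0,"z":0,"rx":0,"ry":0,"rz":0}
  ]
}}

```text
time: 20.7
tool_pos: [0.4076, 0.0997, 0.2029]
ee_rot: [-3.136, 0.003, -1.834]
wrist_force: [0.7, -1.0, 0.6]
width: 0.0427
```

Run:
```python
from h import *
goto()
p=cams.snapshot('wrist');save(p,'w16.png')
p=cams.snapshot('scene');save(p,'s16.png')
i=p['img'][:,:,::-1][160:280,200:330]
cv2.imwrite('pics/s16h.png',cv2.resize(i,None,fx=5,fy=5,interpolation=cv2.INTER_CUBIC))
for n,X,Y,z in (('pin top',.4327,-.0009,.098),('bolt top',.4567,.0864,.076)): print(n,(proj(p,[X,Y,z])-[200,160])*5)
```

```text
now [0.4076 0.0997 0.2029] [-3.1363e+00  3.0000e-03 -1.8340e+00] F [ 0.7 -1.   0.6] w 0.0427 t 20.7
shift tool mm [0. 0. 0.] rot deg [-0.3   0.17 -0.  ]
pin top [473.31538497 292.69251579]
bolt top [285.21257006 454.24949369]
```

View pics/s16h.png

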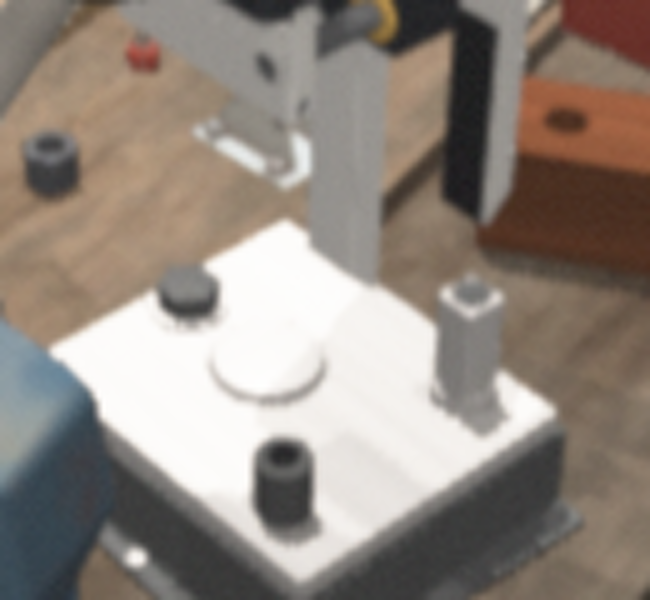

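View pics/w16.png

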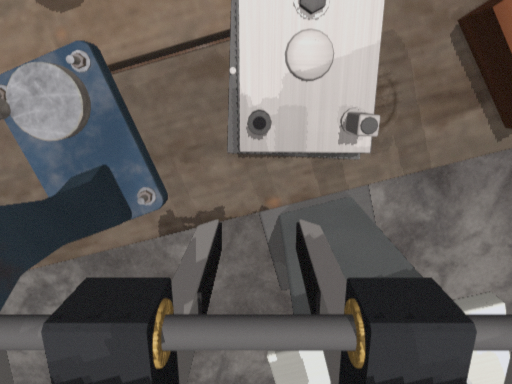

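Run:
```python
from h import *
ticket.close_job()
print(robot.get_obs()['time'])
```

```text
the job is handed in; nothing more can be done
the job is handed in; nothing more can be done
```

The drift pin is home in hole b and the bolt is home in hole a. The job was handed in at about 21 s of the 72 s allowed, and no verdict was reported.

**Drift pin:** The block's hole was about 5 mm out of line with the cover's. I lowered the tapered tip into it and eased the pin sideways while pressing down, so the cover swung into line. The collar seated at the height I had calculated. I then held about 14–16 N for roughly 0.9 s.

**Bolt:** It slid into hole a with almost no side force. The head seated at the height I had calculated, with a push of under 9 N, and I let go.

**Forces:** The highest push I read was 21.7 N vertical (about 23 N with the side force) for one 1/12 s step while I was working up to the firm push. The forces were only read at the end of each step, so a brief higher peak in between would not have shown.

**Last checks:**
- The scene camera showed the pin and bolt tops within 1–2 pixels of their predicted home positions.
- The gripper was empty, raised and clear. I never moved near the oil can, nut or punch; only the nut was in view of that last picture, in its place.

**Disagreement:** The wrist camera's pointing was about 3.5 pixels off (2–3 mm), so I corrected for it using the scene camera and the view of the held pin.

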